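Clamp a brass tap tube in the V-block fixture

ROBOT

A 6-joint arm with a two-finger parallel gripper is mounted at the origin on the work surface. World frame = base frame: x ahead of the robot, y to its left, z up, the work surface at z = 0. Lengths are in m, angles in degrees, forces in N, time in s.
With the tool pointing down it reaches from about 0.4 to 0.825 m from the base axis. Payload 7 kg.
Tool frame: the origin (TCP) lies midway between the tips of the shut fingers; the grasp point (between the pads) lies 19 mm behind it; z points along the fingers, y is the line along which they close (so a half turn about z gives the same grasp; the last joint's range is limited). The gripper opens to 88 mm and grips with 3 to 60 N. Pads are 19 mm wide; open, the fingers measure 130 mm over their backs; the gripper's body (78 mm by 193 mm) begins 47 mm behind the grasp point.
Start: joints at [85.606, 20.546, 0.682, 0, -70.136, -16.507], TCP at [0.241, 0.631, 0.204] pointing down, gripper open.
Joint ranges: [-176.03, 176.03], [-82.01, 121.73], [-58.28, 71.71], [-173.87, 95.51], [-174.79, -0.11], [-173.66, 173.66]. Speed limits (degrees/s): [136.94, 136.94, 172.46, 180, 180, 180].

INTERFACE

Orientations are given as [roll, pitch, yaw] about the fixed x, y, z axes, in that order (R = Rz(yaw) Ry(pitch) Rx(roll)).
In Python, from plant import ctrl gives the robot as it stands. The module is installed in compiled form; this text tells all that it offers.
- The arm moves only by the tool send_rows, never from a script. Its argument "plan" is a list that holds one entry, the list of rows, each a list of 6 numbers: the shift along the tool's x, y, z in cm, then the turn, a rotation vector about the tool's x, y, z in degrees. A call has 1 to 8 rows; each row is the pose to reach, as a shift and turn from the pose commanded when the call began, along the tool's axes at that moment; what a row does not reach only later rows make up. A row lasts 1/12 s, in which the tool goes at most 41.7 mm and 7.16 degrees, less where a joint would pass 70% of its speed; a pose out of reach is approached as far as the arm can. A call with a gripper value outside its range is refused whole. "fingers" is the opening, from 0 (shut) to 1 (fully open), set as the call begins (left out, the last holds). The fingers move at their own pace and stop on an object; the grip force is fixed at half the most. Time passes only in rows, so rows that repeat a pose let the fingers close. It gives the time, the measured TCP pose, the force, the opening and the grip force at its end, in the units of the state.
- ctrl.get_obs(): the state, without advancing time (a new reading comes with each control period).
- ctrl.snapshot(name): name is "scene" or "top" or "wrist"; returns a dict with "img" (480x640x3 uint8, red, green, blue), "K" (3x3 intrinsics, pixels), "k1" (the pictures are not rectified: a ray, as slopes to the right and down, at radius r is drawn at 1 + k1 r^2 times it, then the intrinsics apply), "pose" (4x4, takes a point from camera to world coordinates). Camera axes: x right, y down, z forward; pixel columns grow to the right and rows downward; lengths in m; the calibration is good to about 2 mm. A picture is of the moment at which its call begins. There is no depth.
- ctrl.close_job(): hands the job in; it is judged then, once.
The state is a dict: "clock": time; "joint_pos": joint angles; "qvel": joint speeds; "tau": joint torques, N m; "tool_pos": TCP position; "orientation": TCP orientation; "force": force on the tool from outside, world axes, zero at the start; "moment": the same for the moment, N m; "opening": finger opening in m; "gripper_force": force on a finger pad.
Only numpy, scipy, OpenCV 4.12 (cv2) and the standard library are available. Lean on these libraries where they do the work, as an engineer would, in place of code of your own. Each camera call takes 0.05 s, during which the arm holds its last target. There are 200 camera calls.

TASK

Take the brass tube with the flange out of the wooden cradle and lay it gently in the two steel V-blocks, plain end a little short of the end stop and flange hanging clear at the open end, then slide it along the Vs until its plain end is pushed firmly, but without ramming, against the stop, wherever that is set. Swing the clamp strap over the tube without slamming it and press its handle down until the red spring catch snaps over the end of the strap, then let go, with the tube still seated and touching the stop. Leave everything else on the bench where it is.

Things in the scene. Friction and masses are not known exactly. Their poses are not given: they have to be found in the camera images.
- tube: Brass tube, 0.33 to 0.5 kg: barrel 32 mm diameter, 166 mm long; at one end a flange (46 mm diameter, 8 thick) and a 36 mm neck (6 long). Origin on the axis, mid-barrel; x to the plain end (face at x = +83 mm; flange -83 to -91, neck to -97). In either place of the cradle, axis 40.6 mm above the bench; grip round the middle from above. It binds in Vs if pressed down while slid (friction about 0.6).
- cradle: Wooden cradle fixed to the bench: board 170 x 190 x 10 mm (x, y, z) with V-notched saddles, 33 mm high, 22 mm thick, at x = -55 and +55 mm. Carries two tubes along its x, at y = +48 and -48 mm, axes 40.6 mm above the bench, plain ends to +x. Origin under the middle of the board.
- fixture: Steel fixture fixed to the bench: base plate x -85 to +140, y -80 to +80 mm, 12 thick; two V-blocks in line along x, centred at x = -52 and +52, each 32 long, 56 wide, tops 56 mm above the bench. 90 degree Vs, 36 wide. A seated tube's axis: y = 0, 60.6 mm above the bench. Rigid adjustable stop: face at x = +74 to +92 (setting unknown), 63 mm high. Origin under the plate, midway between the blocks.
- strap (a joint): Strap angle, rad: 0 latched, growing as it opens; starts at 2.0 to 2.5, leaning outwards on the fixture's +y side. Goes down to -0.04. Stiff hinge (0.12 N m): it stays where left. Steel strap 22 mm wide, 8 thick, 94 long from the hinge, in line with the V-block at x = +52 mm; latched it lies level over the tube, pointing to -y, top 93 mm above the bench.
- strap_hinge (a point): Strap's hinge axis (parallel to the fixture's x) at mid-width of the strap: fixture x = +52, y = +40 mm, 89 mm above the bench.
- strap_handle (a point): Middle of the strap's handle, the place to hold: a black round bar, 12 mm diameter, sticking out 53 mm from the strap's edge to the fixture's +x (x = +63 to +116 mm), parallel to the hinge and 82 mm from it. This point: fixture x = +92 mm; latched, y = -42 mm, 89 mm above the bench. The bar can turn between the fingers as the strap swings.
- plunger: Brass spring plunger under the strap, 40 mm from the hinge, pad 18 mm diameter; origin in the middle of its pressing face. Meets a seated tube at a strap angle of about 0.09; the spring gives 4 N there, about 8 N when latched. Unlatched, it pushes the strap up again.
- catch (a joint): Angle of the red sprung catch across from the hinge, rad: 0 upright (at rest, or latched over the strap's end), growing outwards. The strap's end meets it at a strap angle of about 0.15 and pushes it out about 0.05; it snaps back over the strap once the strap is down to level or a little below (0 to -0.02). Pressing the handle past it takes about 13 N.
- copper_tube: Plain copper tube without a flange, 32 mm in diameter and 166 mm long, in the other place of the cradle; to be left there. Origin at its middle, on the axis.
- hammer: Hammer, 270 mm long, lying at the back of the bench; bystander.
- bowl: Copper bowl, 110 mm across and 45 mm high, at the back; bystander. Origin under its foot.
- mug: Brass mug, 72 mm across and 75 mm high; bystander. Origin under its foot.
- jar: Amber glass jar with a dark lid, 60 mm across and 70 mm high; bystander. Origin under its foot.
- finial: Small turned brass finial, 44 mm across and 66 mm high; bystander. Origin under its foot.
- lid: Copper pot lid with a knob, 84 mm across and 37 mm high; bystander. Origin under its middle.
Not all that is in view belongs to the job. Leave any green or turquoise look-alike of the tube alone.

How it is judged (in metres and radians):
On the way, in this order (a step that is already met when the one before it is completed fails the run):
1. the tube is laid in both V-blocks, centred and resting on them (more than 2 N), its plain end facing the stop, 3 to 40 mm short of it (z of tube in the frame of fixture between 0.0591 and 0.0621 m and y of tube in the frame of fixture between -0.002 and 0.002 m and angle between the x axis of tube and the x axis of fixture, either way round below 0.03 rad and x of stop_c0 in the frame of tube between 0.09 and 0.127 m and contact force between tube and fixture above 2 N), for 0.1 s.
2. the tube lies centred in both V-blocks, resting on them (more than 1 N), its plain end pushed against the end stop with more than 3 N, the strap still open (z of tube in the frame of fixture between 0.0591 and 0.0621 m and y of tube in the frame of fixture between -0.002 and 0.002 m and angle between the x axis of tube and the x axis of fixture, either way round below 0.03 rad and x of stop_c0 in the frame of tube between 0.084 and 0.0895 m and contact force between tube and stop_c0 above 3 N and value of joint strap above 0.5 rad and contact force between tube and fixture above 1 N), for 0.2 s.
At the end, for the whole second after the job is handed in: Tube at rest in both Vs (axis within 2 mm sideways, 1.5 mm in height, 0.03 rad), plain end within 2.5 mm of the stop; strap down (under 0.03 rad), catch back over its end (under 0.03 rad), plunger pressing the tube with over 4 N; every bystander within 20 mm of its start (z of tube in the frame of fixture between 0.0591 and 0.0621 m and y of tube in the frame of fixture between -0.002 and 0.002 m and angle between the x axis of tube and the x axis of fixture, either way round below 0.03 rad and x of stop_c0 in the frame of tube between 0.084 and 0.0895 m and value of joint each of strap, catch below 0.03 rad and contact force between plunger and tube above 4 N and linear speed of tube below 0.02 m/s and distance of each of copper_tube, hammer, bowl, mug, jar, finial, lid from where it was at the start of the episode below 0.02 m); the robot touches nothing.
It fails at once if the tube is rammed against the stop (more than 15 N) (contact force between tube and stop_c0 above 15 N).
It fails at once if the tube is dropped or forced into the fixture (more than 45 N) (contact force between tube and fixture above 45 N).
It fails at once if the strap's plunger is slammed on the tube (more than 25 N) (contact force between plunger and tube above 25 N).
It fails at once if a bystander is disturbed (moved more than 20 mm) (distance of any of copper_tube, hammer, bowl, mug, jar, finial, lid from where it was at the start of the episode above 0.02 m).
It also fails if it takes over 72 s, if anything falls off the work surface, if the arm or the gripper's body presses on something with over 40 N, if the wrist force passes 120 N, or if a joint passes its speed limit or range.

## Working session

There is one attempt and no reset: what is moved stays moved. The work goes in short steps, Python scripts to look and compute and a tool call to move; the robot and the scene stay as the last step left them, time stands still between calls to the robot, and variables do not carry over. Pictures are saved under pics/ and viewed, at most 10 in all, crops included, and the job is handed in when it is done.

Besides the shell and the picture viewer there is one more tool, called after "Emit:" in YAML: its name, and indented under it one key for each argument. send_rows: Moves the arm, as the interface text tells. Its arguments: {"type":"object","properties":{"plan":{"type":"array","items":{"type":"array","items":{"type":"array","items":{"type":"number"}}}},"fingers":{"type":"number"}},"required":["plan"]}

```bash
mkdir -p pics; python3 - <<'E'
from plant import ctrl
import cv2,pickle
for n in("scene","top"):
    s=ctrl.snapshot(n); cv2.imwrite(f"pics/{n}0.png",s["img"][:,:,::-1]); pickle.dump(s,open(n+"0.pkl","wb")); print(n,s["K"],s["k1"],s["pose"])
print(ctrl.get_obs())
E
```

```text
scene [[462.46013679   0.         317.51945506]
 [  0.         462.46013679 233.41974318]
 [  0.           0.           1.        ]] -0.1146949776335842 [[ 0.8252162   0.38281258 -0.41529838  1.0038048 ]
 [ 0.56453377 -0.53573995  0.62792064 -0.78683819]
 [ 0.01788399 -0.75262025 -0.65821192  0.8497804 ]
 [ 0.          0.          0.          1.        ]]
top [[441.01882743   0.         317.6559389 ]
 [  0.         441.01882743 245.30101236]
 [  0.           0.           1.        ]] -0.030303899921916528 [[ 0.00183054 -0.9987746   0.04945658  0.48266012]
 [-0.99966679 -0.00310111 -0.02562609 -0.02719664]
 [ 0.02574806 -0.04939319 -0.99844747  1.1062917 ]
 [ 0.          0.          0.          1.        ]]
{'clock': 0.1, 'joint_pos': array([ 8.56078511e+01,  2.05858940e+01,  6.40547481e-01, -1.85465338e-02,
       -7.01375112e+01, -1.65059618e+01]), 'qvel': array([-0.00390153, -0.06792637,  0.18868033,  0.02945564,  0.02494246,
       -0.09459643]), 'tau': array([-1.26410407e-03, -5.84162486e+01,  2.93748969e+01,  7.01526403e+00,
        1.01389509e-02, -6.01356601e-05]), 'tool_pos': array([0.24064279, 0.63014357, 0.20364167]), 'orientation': array([ 1.79915603e+02, -6.82578048e-03, -2.09044197e+01]), 'force': array([-0.32977783, -0.1421073 , -0.0942041 ]), 'moment': array([ 0.03939142,  0.00189297, -0.05861545]), 'gripper_force': 0.0, 'opening': 0.08779496574717358}
```

View pics/top0.png

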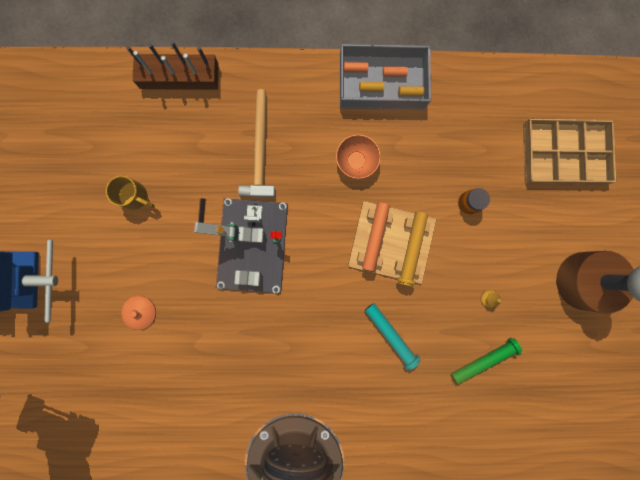

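View pics/scene0.png

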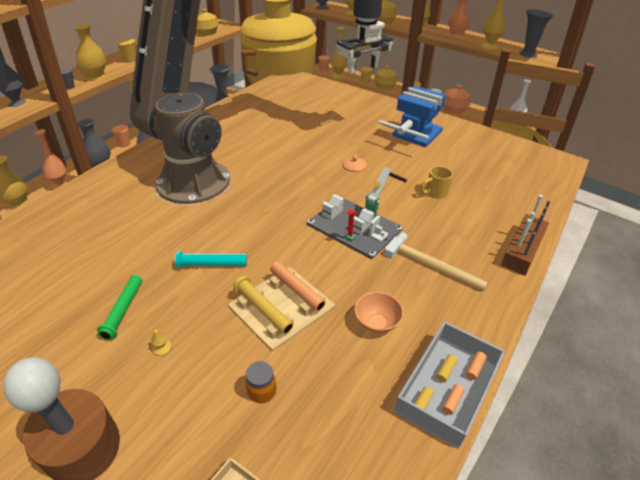

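Candidates in the top view are brass with flange (413,247), copper without flange (376,237), teal (392,337), green (487,362) and the short bits in the tray (372,86). By the description I choose the brass one at (413,247). In the scene view it is at (263,305), flange toward the robot. The strap leans out over +y of the fixture at (205,220). I'll check in a close crop.

```bash
python3 - <<'E'
import cv2,numpy as np
a=cv2.imread("pics/top0.png")
l=cv2.resize(a[190:300,185:295],None,fx=5,fy=5,interpolation=cv2.INTER_CUBIC)  # 550x550
r=cv2.resize(a[195:295,345:440],None,fx=2.6,fy=2.6,interpolation=cv2.INTER_CUBIC)
c=np.zeros((550,800,3),np.uint8); c[:, :550]=l; c[:r.shape[0],552:552+r.shape[1]]=r[:,:248]
cv2.imwrite("pics/c1.png",c)
E
```

```text
(no output)
```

View pics/c1.png

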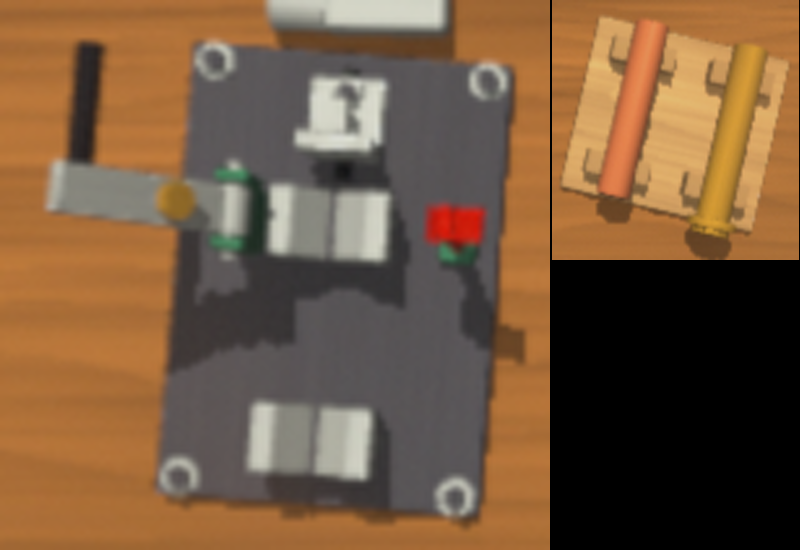

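The crop confirms it: the brass tube with the flange lies on the cradle's -y (right) side, plain end (750,46), flange (712,228). The copper tube is on the left. In the fixture, the stop is at the far (+x) end and the strap is open to +y. Next I fit both poses.

```bash
cat > h.py <<'E'
import numpy as np,cv2,pickle
from scipy.optimize import least_squares
def proj(s,P):
    T=np.linalg.inv(s["pose"]); p=np.atleast_2d(P)@T[:3,:3].T+T[:3,3]
    u=p[:,:2]/p[:,2:]; u=u*(1+s["k1"]*(u**2).sum(1,keepdims=True))
    return u*s["K"][0,0]+s["K"][:2,2]
def back(s,uv,z):  # world points on height z
    d=(np.atleast_2d(uv).astype(float)-s["K"][:2,2])/s["K"][0,0]
    u=d.copy()
    for _ in range(20): u=d/(1+s["k1"]*(u**2).sum(1,keepdims=True))
    r=np.c_[u,np.ones(len(u))]@s["pose"][:3,:3].T; o=s["pose"][:3,3]
    return o+r*((np.asarray(z)-o[2])/r[:,2])[:,None]
def W(p,L):
    L=np.atleast_2d(L); c,s=np.cos(p[2]),np.sin(p[2])
    return np.c_[p[0]+c*L[:,0]-s*L[:,1],p[1]+s*L[:,0]+c*L[:,1],L[:,2]]
def fit(s,L,uv,p0): 
    r=least_squares(lambda p:(proj(s,W(p,L))-uv).ravel(),p0,loss="soft_l1"); return r.x,np.abs(r.fun).reshape(-1,2).round(1)
def inv(p,P): 
    c,s=np.cos(p[2]),np.sin(p[2]); d=np.atleast_2d(P)-[p[0],p[1],0]
    return np.c_[c*d[:,0]+s*d[:,1],-s*d[:,0]+c*d[:,1],d[:,2]]
E
python3 - <<'E'
from h import *
s=pickle.load(open("top0.pkl","rb"))
A=lambda q:(np.array(q,float)+.5)/5-.5+[185,190]
B=lambda q:(np.array(q,float)-[552,0]+.5)/2.6-.5+[345,195]
L=np.array([[140,80,12],[140,-80,12],[-85,80,12],[-85,-80,12],[68,28,56],[68,-28,56],[36,28,56],[36,-28,56],[-36,28,56],[-36,-28,56],[-68,28,56],[-68,-28,56]])/1e3
q=A([[193,38],[513,68],[160,492],[480,515],[270,183],[390,192],[270,252],[387,262],[252,402],[373,410],[247,470],[368,479]])
f,r=fit(s,L,q,[.5,.1,0]); print("fix",f.round(4),np.degrees(f[2]),r.tolist())
Lc=np.array([[85,95,10],[85,-95,10],[-85,95,10],[-85,-95,10]])/1e3
c,r=fit(s,Lc,B([[600,17],[788,62],[563,187],[748,232]]),[.5,-.2,-.2]); print("cr",c.round(4),np.degrees(c[2]),r.tolist())
b=back(s,B([[750,46],[712,228]]),.0406);print("tube ends",b,np.degrees(np.arctan2(*(b[0]-b[1])[1::-1])), "in cradle",inv(c,b))
print("pred tube centre",W(c,[0,-.048,.0406]))
print("stop",inv(f,back(s,A([[297,147],[378,152]]),.063)))
hl=lambda a,r,x:[x,.04-r*np.cos(a),.089+r*np.sin(a)]
for a in np.arange(1.9,2.6,.1): print(a.round(1),((proj(s,W(f,[hl(a,.094,.052),hl(a,.082,.063),hl(a,.082,.116)]))-[185,190])*5).round().tolist())
E
```

```text
fix [ 0.5094  0.1099 -0.071 ] -4.067506566658187 [[0.1, 0.5], [0.3, 0.6], [0.9, 0.2], [0.1, 0.3], [0.5, 0.2], [0.0, 0.1], [0.6, 0.2], [0.5, 0.5], [0.6, 0.0], [0.1, 0.1], [0.5, 0.1], [0.1, 0.2]]
cr [ 0.5447 -0.2415 -0.2317] -13.2733749659326 [[0.3, 0.5], [0.5, 0.1], [1.5, 0.1], [1.2, 0.4]]
tube ends [[ 0.61692635 -0.3071444   0.0406    ]
 [ 0.44603444 -0.26968051  0.0406    ]] -12.365093819768429 in cradle [[ 0.08537138 -0.04735539  0.0406    ]
 [-0.08955689 -0.05012867  0.0406    ]]
pred tube centre [[ 0.53368761 -0.28817073  0.0406    ]]
stop [[ 0.08581188  0.01686581  0.063     ]
 [ 0.08631277 -0.02151233  0.063     ]]
1.9 [[123.0, 186.0], [140.0, 163.0], [151.0, 40.0]]
2.0 [[104.0, 185.0], [124.0, 162.0], [134.0, 40.0]]
2.1 [[87.0, 184.0], [109.0, 162.0], [119.0, 40.0]]
2.2 [[71.0, 184.0], [95.0, 162.0], [106.0, 40.0]]
2.3 [[57.0, 184.0], [83.0, 162.0], [94.0, 41.0]]
2.4 [[46.0, 184.0], [73.0, 162.0], [84.0, 42.0]]
2.5 [[36.0, 185.0], [65.0, 163.0], [75.0, 43.0]]
2.6 [[29.0, 185.0], [58.0, 164.0], [68.0, 45.0]]
```

Emit:
send_rows:
  plan:
    - [[2.46, 3.15, 0, 0, 0, 0], [4.92, 6.3, 0, 0, 0, 0], [7.38, 9.45, 0, 0, 0, 0], [9.84, 12.6, 0, 0, 0, 0], [12.3, 15.75, 0, 0, 0, 0], [14.76, 18.9, 0, 0, 0, 0], [17.22, 22.05, 0, 0, 0, 0], [19.68, 25.2, 0, 0, 0, 0]]
  fingers: 1

```text
clock: 0.77
tool_pos: [0.3348, 0.3228, 0.2043]
orientation: [180.0, 0.0, -20.9]
force: [0.9, -0.7, 0.2]
opening: 0.088
gripper_force: 0.0
```

Emit:
send_rows:
  plan:
    - [[2.46, 3.15, 0, 0, 0, 0], [4.92, 6.3, 0, 0, 0, 0], [7.38, 9.45, 0, 0, 0, 0], [9.84, 12.6, 0, 0, 0, 0], [12.3, 15.75, 0, 0, 0, 0], [14.76, 18.9, 0, 0, 0, 0], [17.22, 22.05, 0, 0, 0, 0], [19.68, 25.2, 0, 0, 0, 0]]

```text
clock: 1.43
tool_pos: [0.4286, 0.0173, 0.2047]
orientation: [-180.0, -0.0, -20.9]
force: [1.9, 1.1, 0.3]
opening: 0.0877
gripper_force: 0.0
```

Emit:
send_rows:
  plan:
    - [[2.46, 3.15, 0, 0, 0, 0], [4.92, 6.3, 0, 0, 0, 0], [7.38, 9.45, 0, 0, 0, -2], [9.84, 12.6, 0, 0, 0, -4], [12.3, 15.75, 0, 0, 0, -6], [14.76, 18.9, 0, 0, 0, -7.6], [17.22, 22.05, 0, 0, 0, -7.6], [19.5, 25.0, 0, 0, 0, -7.6]]

```text
clock: 2.1
tool_pos: [0.5217, -0.2861, 0.2039]
orientation: [-180.0, 0.0, -13.3]
force: [0.9, 1.1, 0.3]
opening: 0.0879
gripper_force: 0.0
```

```bash
python3 - <<'E'
from h import *
from plant import ctrl
o=ctrl.get_obs();print({k:o[k] for k in("clock","tool_pos","orientation","force")})
s=ctrl.snapshot("wrist"); pickle.dump(s,open("w1.pkl","wb")); cv2.imwrite("pics/w1.png",s["img"][:,:,::-1]); print(s["K"],s["k1"],s["pose"])
f=[.5447,-.2415,-.2317]
print(proj(s,W(f,[[.083,-.048,.0406],[-.091,-.048,.0406],[0,-.048,.0406],[.083,.048,.0406]])))
E
```

```text
{'clock': 2.1, 'tool_pos': array([ 0.52169881, -0.28614589,  0.20394914]), 'orientation': array([-1.79998891e+02,  3.98101198e-02, -1.33143684e+01]), 'force': array([0.94876057, 1.06184582, 0.335302  ])}
[[362.20524205   0.         322.92680477]
 [  0.         362.20524205 240.2116977 ]
 [  0.           0.           1.        ]] -0.07521094658089772 [[-0.23049234 -0.93637657 -0.26471153  0.59380175]
 [-0.97307347  0.22211912  0.06157208 -0.30255038]
 [ 0.00114283  0.27177566 -0.96235996  0.38457543]
 [ 0.          0.          0.          1.        ]]
[[322.3139924  114.5716075 ]
 [322.53690853 292.2150548 ]
 [322.4251485  204.82983572]
 [217.08280899 115.50125392]]
```

View pics/w1.png

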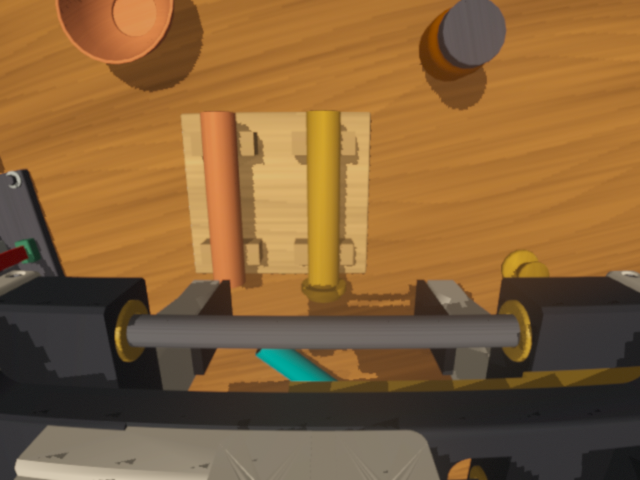

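Emit:
send_rows:
  plan:
    - [[0, 0, 3, 0, 0, 0], [0, 0, 6, 0, 0, 0], [0, 0, 9, 0, 0, 0], [0, 0, 12, 0, 0, 0], [0, 0, 14.5, 0, 0, 0], [0, 0, 16.5, 0, 0, 0], [0, 0, 17.7, 0, 0, 0], [0, 0, 18.2, 0, 0, 0]]

```text
clock: 2.82
tool_pos: [0.5199, -0.2833, 0.0198]
orientation: [-180.0, 0.2, -13.3]
force: [-0.8, 0.1, -0.4]
opening: 0.0876
gripper_force: 0.0
```

Emit:
send_rows:
  plan:
    - [[0, 0, 0, 0, 0, 0], [0, 0, 0, 0, 0, 0], [0, 0, 0, 0, 0, 0], [0, 0, 0, 0, 0, 0], [0, 0, 0, 0, 0, 0], [0, 0, 0, 0, 0, 0], [0, 0, 0, 0, 0, 0], [0, 0, 0, 0, 0, 0]]
  fingers: 0.2

```text
clock: 3.48
tool_pos: [0.5218, -0.2838, 0.0227]
orientation: [-180.0, -0.0, -13.3]
force: [-0.3, -0.8, -0.6]
opening: 0.0397
gripper_force: 0.0
```

Emit:
send_rows:
  plan:
    - [[0, 0, 0, 0, 0, 0], [0, 0, 0, 0, 0, 0], [0, 0, 0, 0, 0, 0], [0, 0, 0, 0, 0, 0]]
  fingers: 0.2

```text
clock: 3.82
tool_pos: [0.5213, -0.2857, 0.0232]
orientation: [179.9, -0.0, -13.3]
force: [-2.9, -9.1, 4.3]
opening: 0.0288
gripper_force: 29.4
```

Emit:
send_rows:
  plan:
    - [[0, 0, -1, 0, 0, 0], [0, 0, -3, 0, 0, 0], [0, 0, -6, 0, 0, 0], [0, 0, -9, 0, 0, 0], [0, 0, -12, 0, 0, 0], [0, 0, -15, 0, 0, 0], [0, 0, -17, 0, 0, 0], [0, 0, -18, 0, 0, 0]]

```text
clock: 4.48
tool_pos: [0.5226, -0.2839, 0.2057]
orientation: [-180.0, -0.2, -13.3]
force: [1.2, -0.0, -3.2]
opening: 0.0288
gripper_force: 28.4
```

```bash
python3 - <<'E'
from h import *
from plant import ctrl
o=ctrl.get_obs();print({k:o[k] for k in("clock","tool_pos","orientation","force","moment","opening","gripper_force","joint_pos")})
s=ctrl.snapshot("wrist"); pickle.dump(s,open("w2.pkl","wb")); cv2.imwrite("pics/w2.png",s["img"][:,:,::-1])
f=np.array([.5094,.1099,-.071])
print(W(f,[[-.02,0,.0606]]),s["pose"])
E
```

```text
{'clock': 4.4833, 'tool_pos': array([ 0.52260923, -0.28394646,  0.20572991]), 'orientation': array([-179.99579631,   -0.22468618,  -13.2878433 ]), 'force': array([ 1.22802956, -0.03793307, -3.20043987]), 'moment': array([-0.06281078, -0.08908865, -0.04406402]), 'opening': 0.028823941188984032, 'gripper_force': 28.37011456489563, 'joint_pos': array([-9.69632707e+00,  1.28633547e+01, -9.91187086e+00,  1.07326663e-02,
       -6.70002666e+01,  8.64043178e+01])}
[[0.48945039 0.11131881 0.0606    ]] [[-0.22995567 -0.93770948 -0.26042527  0.59394108]
 [-0.97320048  0.22187365  0.06043935 -0.3001063 ]
 [ 0.00110695  0.26734437 -0.96360042  0.38668758]
 [ 0.          0.          0.          1.        ]]
```

Emit:
send_rows:
  plan:
    - [[-1.8, -3.6, 0, 0, 0, -1.2], [-3.6, -7.2, 0, 0, 0, -2.4], [-5.4, -10.8, 0, 0, 0, -3.6], [-7.1, -14.4, 0, 0, 0, -4.8], [-8.9, -18, 0, 0, 0, -6], [-10.7, -21.6, 0, 0, 0, -7.2], [-12.5, -25.2, 0, 0, 0, -8.2], [-14.3, -28.9, 0, 0, 0, -9.2]]

```text
clock: 5.2
tool_pos: [0.447, 0.0317, 0.2009]
orientation: [180.0, 0.1, -4.1]
force: [1.7, -0.1, -2.7]
opening: 0.0292
gripper_force: 28.4
```

Emit:
send_rows:
  plan:
    - [[0, 0, 0, 0, 0, 0], [0, 0, 0, 0, 0, 0], [0, 0, 0, 0, 0, 0], [0, 0, 0, 0, 0, 0]]

```text
clock: 5.53
tool_pos: [0.4485, 0.0296, 0.2015]
orientation: [180.0, 0.1, -4.2]
force: [-0.5, -0.5, -3.2]
opening: 0.0287
gripper_force: 28.4
```

```bash
python3 - <<'E'
from h import *
from plant import ctrl
o=ctrl.get_obs();print({k:o[k] for k in("clock","tool_pos","orientation","force","moment","opening")})
s=ctrl.snapshot("wrist"); pickle.dump(s,open("w3.pkl","wb")); cv2.imwrite("pics/w3.png",s["img"][:,:,::-1])
i=cv2.resize(s["img"][20:320,40:440,::-1],None,fx=2,fy=2,interpolation=cv2.INTER_CUBIC); cv2.imwrite("pics/w3c.png",i)
f=np.array([.5094,.1099,-.071])
L=np.array([[140,80,12],[140,-80,12],[-85,80,12],[-85,-80,12],[68,28,56],[68,-28,56],[36,28,56],[36,-28,56],[-36,28,56],[-36,-28,56],[-68,28,56],[-68,-28,56]])/1e3
print(((proj(s,W(f,L))-[40,20])*2).round(),s["pose"])
E
```

```text
{'clock': 5.5333, 'tool_pos': array([0.44854075, 0.02958449, 0.20154939]), 'orientation': array([ 1.79956199e+02,  9.45219549e-02, -4.15292756e+00]), 'force': array([-0.46621526, -0.49558697, -3.16920463]), 'moment': array([-0.09389557,  0.01081463,  0.00400946]), 'opening': 0.02871166693102773}
[[216. -20.]
 [555. -30.]
 [260. 440.]
 [557. 439.]
 [301. 122.]
 [432. 119.]
 [307. 199.]
 [435. 197.]
 [320. 363.]
 [442. 362.]
 [327. 430.]
 [445. 430.]] [[-0.07264624 -0.95945775 -0.27232948  0.52264604]
 [-0.99735546  0.07047321  0.01776546  0.02491353]
 [ 0.00214672  0.27289989 -0.96204004  0.38209651]
 [ 0.          0.          0.          1.        ]]
```

View pics/w3c.png

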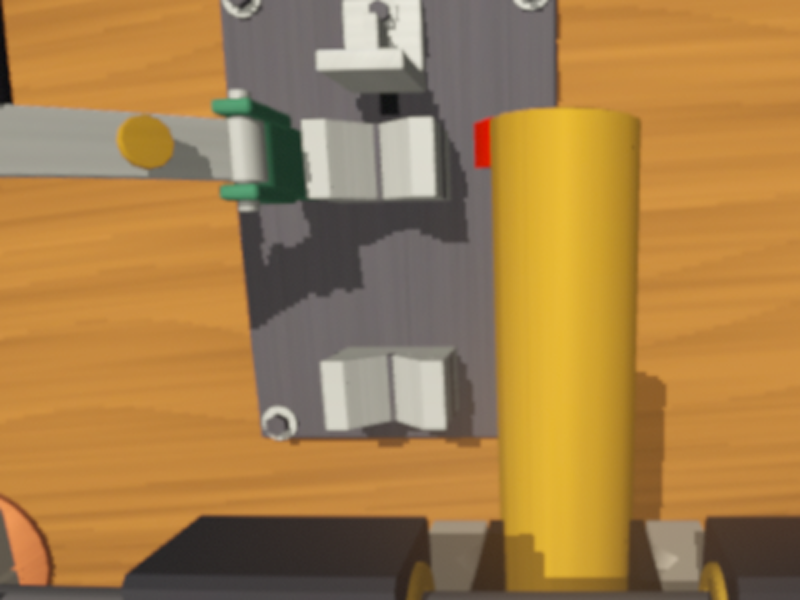

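```bash
python3 - <<'E'
from h import *
w=pickle.load(open("w3.pkl","rb"));t=pickle.load(open("top0.pkl","rb"))
C=lambda q:(np.array(q,float)+.5)/2-.5+[40,20]
A=lambda q:(np.array(q,float)+.5)/5-.5+[185,190]
L=np.array([[140,80,12],[140,-80,12],[-85,80,12],[-85,-80,12],[68,28,56],[68,-28,56],[36,28,56],[36,-28,56],[-36,28,56],[-36,-28,56],[-68,28,56],[-68,-28,56]])/1e3
qt=A([[193,38],[513,68],[160,492],[480,515],[270,183],[390,192],[270,252],[387,262],[252,402],[373,410],[247,470],[368,479]])
Lw=np.vstack([L[[4,5,6,7,8,9,10,11,2]],np.array([[68,0,38],[36,0,38],[-36,0,38],[-68,0,38]])/1e3])
qw=C([[302,120],[433,117],[308,198],[437,198],[322,361],[445,361],[328,430],[447,430],[262,438],[377,122],[383,198],[388,353],[396,425]])
f,r=fit(w,Lw,qw,[.51,.11,-.07]);print("wrist",f.round(4),np.degrees(f[2]).round(2),r.tolist())
print("stop",inv(f,back(w,C([[317,70],[402,70]]),.063)))
# tube in hand
e=[.4485,.0296,np.radians(-4.15)]
for dz in(.0175,.019): print(dz,(proj(w,W(e,[[.095,y,.2015+dz] for y in(.016,0,-.016)]+[[0.02,y,.2015+dz] for y in(.016,-.016)]))-[40,20])*2)
E
```

```text
wrist [ 0.5101  0.1093 -0.0702] -4.02 [[0.3, 0.1], [0.1, 0.2], [0.2, 0.1], [0.4, 1.2], [0.0, 0.3], [0.8, 0.1], [0.0, 0.4], [0.2, 0.7], [0.3, 0.5], [0.5, 1.4], [0.5, 0.3], [1.7, 0.9], [0.1, 2.8]]
stop [[ 0.08645306  0.01815045  0.063     ]
 [ 0.08558123 -0.01705945  0.063     ]]
0.0175 [[491.90122513 136.29513754]
 [567.43945016 136.04569468]
 [642.93782514 136.31565212]
 [499.90152264 473.03020073]
 [634.78349466 472.90103561]]
0.019 [[491.21190236 135.34818352]
 [567.46993959 135.09340885]
 [643.68720287 135.36979246]
 [499.35817383 475.04599385]
 [635.37905211 474.91483693]]
```

Blocks, stop and tube all show clearly. V-bottom lines run (377,122)-(383,198) and (388,353)-(396,425), the stop's top edge is at row 70, and the held tube is centred at column 566. The fit gives the stop at fixture x = 86 mm, with the tube aligned in hand.

Emit:
send_rows:
  plan:
    - [[1.1, -2.8, 0, 0, 0, 0], [2.3, -5.6, 0, 0, 0, 0], [3.44, -8.42, 0, 0, 0, -0.1], [3.44, -8.42, 2, 0, 0, -0.1], [3.44, -8.42, 5, 0, 0, -0.1], [3.44, -8.42, 8, 0, 0, -0.1], [3.44, -8.42, 11, 0, 0, -0.1], [3.44, -8.42, 12.5, 0, 0, -0.1]]

```text
clock: 6.25
tool_pos: [0.4877, 0.1093, 0.0736]
orientation: [179.9, 0.3, -4.2]
force: [-1.1, -0.3, -3.1]
opening: 0.029
gripper_force: 28.4
```

Emit:
send_rows:
  plan:
    - [[0, 0, 0.5, 0, 0, 0], [0, 0, 1, 0, 0, 0], [0, 0, 1, 0, 0, 0], [0, 0, 1, 0, 0, 0], [0, 0, 1, 0, 0, 0], [0, 0, 1, 0, 0, 0]]

```text
clock: 6.75
tool_pos: [0.4901, 0.1122, 0.0686]
orientation: [-179.9, -0.1, -4.0]
force: [-0.1, 0.1, -3.9]
opening: 0.0288
gripper_force: 28.4
```

```bash
python3 - <<'E'
from h import *
from plant import ctrl
o=ctrl.get_obs();print({k:o[k] for k in("clock","tool_pos","orientation","force","moment")})
f=[.5098,.1096,np.radians(-4.05)];print(inv(f,o["tool_pos"]))
s=ctrl.snapshot("wrist");pickle.dump(s,open("w4.pkl","wb"));cv2.imwrite("pics/w4.png",s["img"][:,:,::-1])
E
```

```text
{'clock': 6.75, 'tool_pos': array([0.4901024 , 0.11220346, 0.06857315]), 'orientation': array([-1.79926070e+02, -1.01421806e-01, -4.00629509e+00]), 'force': array([-0.05839565,  0.06398671, -3.88591531]), 'moment': array([-0.02731762,  0.05011111,  0.02792906])}
[[-0.01983228  0.00120578  0.06857315]]
```

View pics/w4.png

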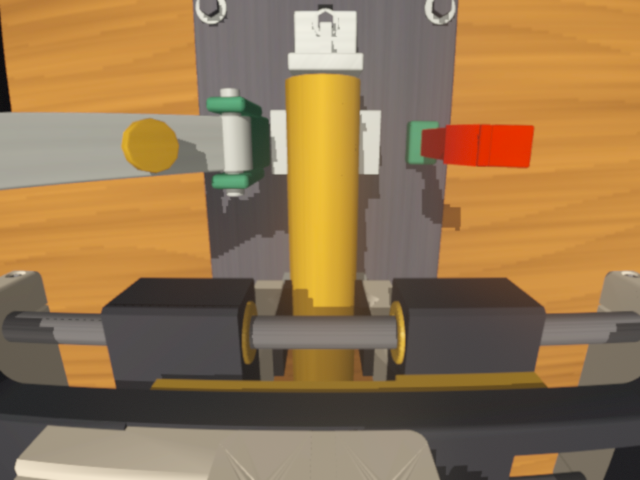

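The tube (centre column 323) sits about 1 mm to the +y side of the block's middle (270-380, so column 325). I'll shift 1.2 mm and descend.

Emit:
send_rows:
  plan:
    - [[0, 0.12, 0.5, 0, 0, 0], [0, 0.12, 1, 0, 0, 0], [0, 0.12, 1.5, 0, 0, 0], [0, 0.12, 1.9, 0, 0, 0], [0, 0.12, 1.9, 0, 0, 0], [0, 0.12, 1.9, 0, 0, 0]]

```text
clock: 7.3
tool_pos: [0.489, 0.1105, 0.048]
orientation: [180.0, 0.0, -4.0]
force: [-0.2, -0.0, -2.9]
opening: 0.0285
gripper_force: 28.4
```

Emit:
send_rows:
  plan:
    - [[0, 0, 0.05, 0, 0, 0], [0, 0, 0.1, 0, 0, 0], [0, 0, 0.15, 0, 0, 0], [0, 0, 0.15, 0, 0, 0]]

```text
clock: 7.63
tool_pos: [0.4893, 0.1107, 0.047]
orientation: [-180.0, -0.0, -4.0]
force: [-0.7, 0.1, -3.0]
opening: 0.0289
gripper_force: 28.4
```

Emit:
send_rows:
  plan:
    - [[0, 0, 0.05, 0, 0, 0], [0, 0, 0.1, 0, 0, 0], [0, 0, 0.1, 0, 0, 0], [0, 0, 0.1, 0, 0, 0]]

```text
clock: 7.97
tool_pos: [0.4893, 0.1106, 0.046]
orientation: [180.0, 0.0, -4.0]
force: [0.6, 0.4, -4.3]
opening: 0.0288
gripper_force: 28.4
```

Emit:
send_rows:
  plan:
    - [[0, 0, 0.05, 0, 0, 0], [0, 0, 0.1, 0, 0, 0], [0, 0, 0.1, 0, 0, 0]]

```text
clock: 8.22
tool_pos: [0.4892, 0.1106, 0.0448]
orientation: [180.0, 0.0, -4.0]
force: [-0.8, -0.3, -3.9]
opening: 0.0289
gripper_force: 28.4
```

Emit:
send_rows:
  plan:
    - [[0, 0, 0.05, 0, 0, 0], [0, 0, 0.1, 0, 0, 0], [0, 0, 0.1, 0, 0, 0]]

```text
clock: 8.47
tool_pos: [0.4892, 0.1106, 0.0438]
orientation: [180.0, 0.0, -4.0]
force: [-0.3, 0.2, -3.3]
opening: 0.0288
gripper_force: 28.4
```

Emit:
send_rows:
  plan:
    - [[0, 0, 0.05, 0, 0, 0], [0, 0, 0.05, 0, 0, 0], [0, 0, 0.05, 0, 0, 0]]

```text
clock: 8.72
tool_pos: [0.4894, 0.1108, 0.0435]
orientation: [-180.0, -0.0, -4.0]
force: [0.6, 0.4, -2.9]
opening: 0.0289
gripper_force: 28.4
```

Emit:
send_rows:
  plan:
    - [[0, 0, 0.05, 0, 0, 0], [0, 0, 0.05, 0, 0, 0], [0, 0, 0.05, 0, 0, 0]]

```text
clock: 8.97
tool_pos: [0.4896, 0.111, 0.0432]
orientation: [-180.0, -0.0, -4.0]
force: [-0.9, 2.5, -0.1]
opening: 0.0286
gripper_force: 28.9
```

Emit:
send_rows:
  plan:
    - [[0, 0, 0.05, 0, 0, 0], [0, 0, 0.05, 0, 0, 0], [0, 0, 0.05, 0, 0, 0]]

```text
clock: 9.22
tool_pos: [0.4897, 0.1111, 0.043]
orientation: [-180.0, -0.1, -4.0]
force: [-2.3, 2.6, 4.9]
opening: 0.029
gripper_force: 29.6
```

Emit:
send_rows:
  plan:
    - [[0, 0, 0.03, 0, 0, 0], [0, 0, 0.03, 0, 0, 0], [0, 0, 0.03, 0, 0, 0]]

```text
clock: 9.47
tool_pos: [0.4898, 0.1112, 0.0429]
orientation: [-180.0, -0.1, -4.0]
force: [-3.6, 3.9, 8.1]
opening: 0.0289
gripper_force: 30.0
```

Emit:
send_rows:
  plan:
    - [[0, -0.03, -0.08, 0, 0, 0], [0, -0.03, -0.08, 0, 0, 0]]

```text
clock: 9.63
tool_pos: [0.4895, 0.1111, 0.0431]
orientation: [-180.0, -0.0, -4.0]
force: [-0.5, 2.5, 2.5]
opening: 0.0287
gripper_force: 29.2
```

Emit:
send_rows:
  plan:
    - [[0, 0, 0, 0, 0, 0], [0, 0, 0, 0, 0, 0], [0, 0, 0, 0, 0, 0], [0, 0, 0, 0, 0, 0]]
  fingers: 0.45

```text
clock: 9.97
tool_pos: [0.4891, 0.1106, 0.0428]
orientation: [180.0, 0.0, -4.0]
force: [-0.8, 0.3, -0.9]
opening: 0.0388
gripper_force: 0.0
```

```bash
python3 - <<'E'
from h import *
from plant import ctrl
o=ctrl.get_obs();print({k:o[k] for k in("clock","tool_pos","orientation","force","opening")})
f=[.5098,.1096,np.radians(-4.05)];print(inv(f,o["tool_pos"]))
s=ctrl.snapshot("wrist");pickle.dump(s,open("w5.pkl","wb"));i=s["img"][:,:,::-1]
cv2.imwrite("pics/w5.png",cv2.resize(i[20:395,200:450],None,fx=1.6,fy=1.6,interpolation=cv2.INTER_CUBIC))
E
```

```text
{'clock': 9.9667, 'tool_pos': array([0.48909366, 0.11064355, 0.04276962]), 'orientation': array([ 1.79971371e+02,  2.43562463e-02, -4.00432012e+00]), 'force': array([-0.75820835,  0.27732849, -0.87792082]), 'opening': 0.03882954384255839}
[[-0.02072833 -0.00042148  0.04276962]]
```

View pics/w5.png

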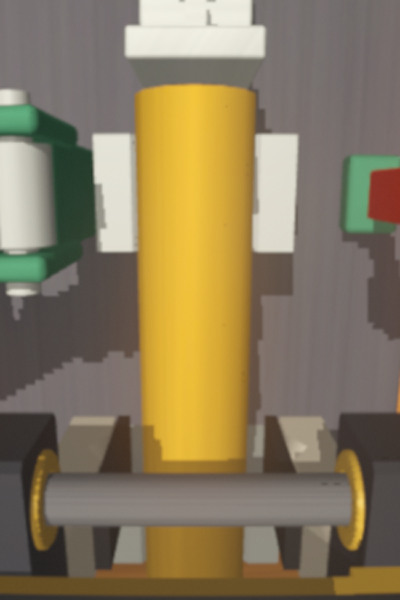

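The tube is seated centrally: barrel 136-256, block 93-298, both middles at about column 196. There is a gap before the stop face at row 85. I'll regrip and slide.

Emit:
send_rows:
  plan:
    - [[0, 0, 0, 0, 0, 0], [0, 0, 0, 0, 0, 0], [0, 0, 0, 0, 0, 0], [0, 0, 0, 0, 0, 0], [0, 0, 0, 0, 0, 0]]
  fingers: 0.2

```text
clock: 10.43
tool_pos: [0.4894, 0.1112, 0.0429]
orientation: [-180.0, -0.0, -4.0]
force: [0.3, 1.0, -1.8]
opening: 0.029
gripper_force: 28.7
```

Emit:
send_rows:
  plan:
    - [[0.1, 0, 0, 0, 0, 0], [0.2, 0, 0, 0, 0, 0], [0.3, 0, 0, 0, 0, 0], [0.3, 0, 0, 0, 0, 0]]

```text
clock: 10.77
tool_pos: [0.4924, 0.1109, 0.043]
orientation: [-180.0, -0.0, -4.0]
force: [-2.1, 3.9, 0.0]
opening: 0.0289
gripper_force: 28.9
```

Emit:
send_rows:
  plan:
    - [[0.1, 0, 0, 0, 0, 0], [0.2, 0, 0, 0, 0, 0], [0.3, 0, 0, 0, 0, 0], [0.3, 0, 0, 0, 0, 0]]

```text
clock: 11.1
tool_pos: [0.4954, 0.1107, 0.043]
orientation: [-180.0, -0.0, -4.0]
force: [-1.8, 4.2, -0.3]
opening: 0.0288
gripper_force: 28.9
```

Emit:
send_rows:
  plan:
    - [[0.05, -0.03, 0, 0, 0, 0], [0.1, -0.03, 0, 0, 0, 0], [0.1, -0.03, 0, 0, 0, 0]]

```text
clock: 11.35
tool_pos: [0.4963, 0.1107, 0.0429]
orientation: [180.0, 0.0, -4.0]
force: [-1.5, 3.5, -0.7]
opening: 0.0292
gripper_force: 28.9
```

Emit:
send_rows:
  plan:
    - [[0.05, 0, 0, 0, 0, 0], [0.1, 0, 0, 0, 0, 0], [0.1, 0, 0, 0, 0, 0]]

```text
clock: 11.6
tool_pos: [0.4974, 0.1107, 0.0429]
orientation: [180.0, 0.0, -4.0]
force: [-1.5, 2.7, -0.2]
opening: 0.029
gripper_force: 28.8
```

Emit:
send_rows:
  plan:
    - [[0.04, 0, 0, 0, 0, 0], [0.08, 0, 0, 0, 0, 0], [0.08, 0, 0, 0, 0, 0]]

```text
clock: 11.85
tool_pos: [0.4978, 0.1106, 0.0429]
orientation: [180.0, 0.0, -4.0]
force: [-2.3, 3.3, 0.5]
opening: 0.0288
gripper_force: 29.0
```

Emit:
send_rows:
  plan:
    - [[0.03, 0, 0, 0, 0, 0], [0.03, 0, 0, 0, 0, 0]]

```text
clock: 12.02
tool_pos: [0.4979, 0.1106, 0.0429]
orientation: [180.0, 0.1, -4.0]
force: [-5.0, 4.4, 2.1]
opening: 0.029
gripper_force: 29.1
```

Emit:
send_rows:
  plan:
    - [[0.03, 0, 0, 0, 0, 0], [0.03, 0, 0, 0, 0, 0]]

```text
clock: 12.18
tool_pos: [0.4979, 0.1105, 0.0429]
orientation: [180.0, 0.1, -4.0]
force: [-7.0, 5.5, 2.0]
opening: 0.029
gripper_force: 29.3
```

Emit:
send_rows:
  plan:
    - [[0.02, 0, 0, 0, 0, 0], [0.02, 0, 0, 0, 0, 0], [0.02, 0, 0, 0, 0, 0], [0.02, 0, 0, 0, 0, 0]]

```text
clock: 12.52
tool_pos: [0.4979, 0.1105, 0.0429]
orientation: [180.0, 0.1, -4.0]
force: [-7.2, 5.8, 2.5]
opening: 0.0288
gripper_force: 29.4
```

Emit:
send_rows:
  plan:
    - [[0, 0, 0, 0, 0, 0], [0, 0, 0, 0, 0, 0], [0, 0, 0, 0, 0, 0]]

```text
clock: 12.77
tool_pos: [0.4979, 0.1105, 0.0429]
orientation: [180.0, 0.1, -4.0]
force: [-7.3, 5.9, 4.0]
opening: 0.029
gripper_force: 29.4
```

Emit:
send_rows:
  plan:
    - [[0.02, -0.03, 0, 0, 0, 0], [0.04, -0.04, 0, 0, 0, 0], [0.04, -0.04, 0, 0, 0, 0], [0.04, -0.04, 0, 0, 0, 0], [0.04, -0.04, 0, 0, 0, 0]]

```text
clock: 13.18
tool_pos: [0.4979, 0.1105, 0.0428]
orientation: [179.9, 0.1, -4.0]
force: [-8.3, 4.9, 4.9]
opening: 0.0286
gripper_force: 29.6
```

Emit:
send_rows:
  plan:
    - [[0.01, -0.02, -0.02, 0, 0, 0], [0.02, -0.03, -0.03, 0, 0, 0], [0.02, -0.03, -0.03, 0, 0, 0], [0.02, -0.03, -0.03, 0, 0, 0], [0.02, -0.03, -0.03, 0, 0, 0]]

```text
clock: 13.6
tool_pos: [0.4978, 0.1106, 0.0429]
orientation: [179.9, 0.2, -4.0]
force: [-7.5, 3.9, 2.5]
opening: 0.029
gripper_force: 29.3
```

Emit:
send_rows:
  plan:
    - [[0, 0, 0, 0, 0, 0], [0, 0, 0, 0, 0, 0], [0, 0, 0, 0, 0, 0], [0, 0, 0, 0, 0, 0], [0, 0, 0, 0, 0, 0]]
  fingers: 0.5

```text
clock: 14.02
tool_pos: [0.4998, 0.1111, 0.0434]
orientation: [180.0, -0.0, -4.0]
force: [-0.2, -0.1, 0.1]
opening: 0.0437
gripper_force: 0.0
```

Emit:
send_rows:
  plan:
    - [[0, 0, -1, 0, 0, 0], [0, 0, -3, 0, 0, 0], [0, 0, -6.5, 0, 0, 0], [0, 0, -10.5, 0, 0, 0], [0, 0, -14.5, 0, 0, 0], [0, 0, -18, 0, 0, 0], [0, 0, -20.5, 0, 0, 0], [0, 0, -20.7, 0, 0, 0]]

```text
clock: 14.68
tool_pos: [0.5021, 0.1119, 0.2571]
orientation: [-179.7, -0.5, -4.0]
force: [1.4, 0.7, 0.3]
opening: 0.0436
gripper_force: 0.0
```

Emit:
send_rows:
  plan:
    - [[0, -3, 0, 0, 0, 0], [-1, -6, 0, 0, 0, 0], [-1.4, -8.3, 0, 0, 0, 0], [-1.4, -8.3, 0, 0, 0, 0], [-1.4, -8.3, 0, 0, 0, 0]]

```text
clock: 15.1
tool_pos: [0.4911, 0.1958, 0.2505]
orientation: [180.0, -0.0, -3.9]
force: [-0.4, -1.1, -0.9]
opening: 0.0439
gripper_force: 0.0
```

```bash
python3 - <<'E'
from h import *
from plant import ctrl
o=ctrl.get_obs();print({k:o[k] for k in("clock","tool_pos","orientation","force","opening")})
s=ctrl.snapshot("wrist");pickle.dump(s,open("w6.pkl","wb"));cv2.imwrite("pics/w6.png",s["img"][:,:,::-1])
f=[.5098,.1096,np.radians(-4.05)]
hl=lambda a,r,x:[x,.04-r*np.cos(a),.089+r*np.sin(a)]
for a in np.arange(2.2,2.5,.05): print(a.round(2),proj(s,W(f,[hl(a,.094,.041),hl(a,.094,.063),hl(a,.082,.063),hl(a,.082,.116)])).round().tolist())
print(proj(s,W(f,[[.083+.003,0,.0606],[.086,.018,.063],[.086,-.018,.063]])))
E
```

```text
{'clock': 15.1, 'tool_pos': array([0.49105472, 0.19579184, 0.25052416]), 'orientation': array([ 1.79991139e+02, -2.28171882e-04, -3.89255887e+00]), 'force': array([-0.39022442, -1.05749722, -0.94294851]), 'opening': 0.04394262594100247}
2.2 [[309.0, 150.0], [308.0, 118.0], [319.0, 119.0], [319.0, 41.0]]
2.25 [[304.0, 150.0], [303.0, 119.0], [314.0, 119.0], [314.0, 42.0]]
2.3 [[299.0, 150.0], [299.0, 119.0], [310.0, 120.0], [310.0, 43.0]]
2.35 [[295.0, 150.0], [294.0, 119.0], [306.0, 120.0], [306.0, 44.0]]
2.4 [[291.0, 150.0], [290.0, 119.0], [303.0, 120.0], [302.0, 45.0]]
2.45 [[287.0, 150.0], [286.0, 120.0], [299.0, 120.0], [299.0, 46.0]]
[[410.27041347 100.63857931]
 [392.36417255 100.09087382]
 [429.22283762 100.74975004]]
```

View pics/w6.png

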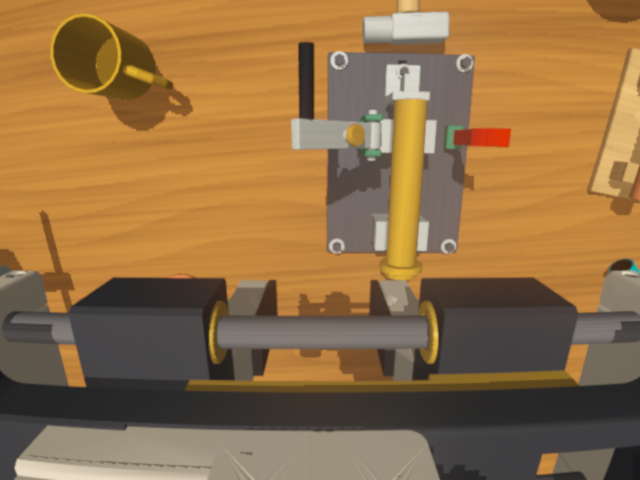

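The bar is at column 306, rows 43-119, so the strap angle is about 2.35. The tube lies in both Vs at the stop (410,97).

Emit:
send_rows:
  plan:
    - [[4, -0.4, 0, 0, 0, 0], [8, -0.8, 0, 0, 0, 0], [11.9, -1.3, 0, 0, 0, 0], [11.9, -1.3, 3, 0, 0, 0], [11.9, -1.3, 6, 0, 0, 0], [11.9, -1.3, 9, 0, 0, 0], [11.9, -1.3, 11, 0, 0, 0], [11.9, -1.3, 11.6, 0, 0, 0]]

```text
clock: 15.82
tool_pos: [0.609, 0.1973, 0.1303]
orientation: [179.8, 0.3, -4.1]
force: [-0.0, 0.0, -0.4]
opening: 0.0439
gripper_force: 0.0
```

```bash
python3 - <<'E'
from h import *
from plant import ctrl
s=ctrl.snapshot("wrist");pickle.dump(s,open("w7.pkl","wb"));cv2.imwrite("pics/w7.png",s["img"][:,:,::-1])
o=ctrl.get_obs();print({k:o[k] for k in("clock","tool_pos","orientation","force","opening")})
print(inv([.5098,.1096,np.radians(-4.05)],o["tool_pos"]))
E
```

```text
{'clock': 15.8667, 'tool_pos': array([0.60952594, 0.19770935, 0.1311825 ]), 'orientation': array([179.82773183,   0.2517046 ,  -4.08486713]), 'force': array([-0.76808262, -0.1356261 , -0.3317294 ]), 'opening': 0.04397459326033932}
[[0.09325401 0.09493267 0.1311825 ]]
```

View pics/w7.png

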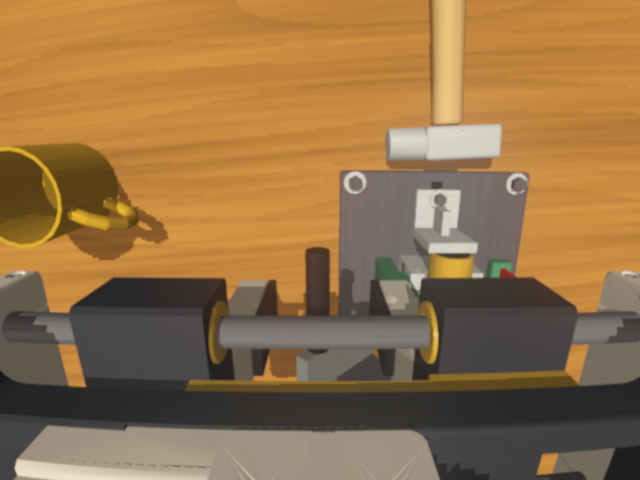

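The bar is between the fingers at (318,300), about 2 mm left of centre. I'll shift 2 mm and close.

Emit:
send_rows:
  plan:
    - [[0, -0.2, 0, 0, 0, 0], [0, -0.2, 0, 0, 0, 0], [0, -0.2, 0, 0, 0, 0], [0, -0.2, 0, 0, 0, 0], [0, -0.2, 0, 0, 0, 0], [0, -0.2, 0, 0, 0, 0], [0, -0.2, 0, 0, 0, 0], [0, -0.2, 0, 0, 0, 0]]
  fingers: 0

```text
clock: 16.53
tool_pos: [0.6111, 0.2017, 0.1345]
orientation: [-180.0, -0.0, -4.0]
force: [-0.5, -0.5, -1.0]
opening: 0.0009
gripper_force: 0.0
```

```bash
python3 - <<'E'
from h import *
from plant import ctrl
o=ctrl.get_obs();print({k:o[k] for k in("clock","tool_pos","orientation","force","opening","gripper_force")})
p=inv([.5098,.1096,np.radians(-4.05)],o["tool_pos"])[0];print(p)
# arc rows: tool y = -(fixture y), z = -(height), cm
a0=2.35
for a in np.r_[np.arange(2.28,.1,-.08),.15,.1,.05,0,-.03]:
    print(round(a,2),round(100*.082*(np.cos(a)-np.cos(a0)),2),round(-100*.082*(np.sin(a)-np.sin(a0)),2))
E
```

```text
{'clock': 16.5333, 'tool_pos': array([0.61114341, 0.20173628, 0.13447902]), 'orientation': array([-1.79990079e+02, -1.23745130e-02, -3.99645535e+00]), 'force': array([-0.48208091, -0.50386601, -0.98734062]), 'opening': 0.0008634197530716715, 'gripper_force': 0.0}
[0.09458302 0.09906378 0.13447902]
2.28 0.42 -0.39
2.2 0.94 -0.8
2.12 1.48 -1.16
2.04 2.05 -1.48
1.96 2.65 -1.75
1.88 3.27 -1.98
1.8 3.9 -2.15
1.72 4.54 -2.27
1.64 5.2 -2.35
1.56 5.85 -2.37
1.48 6.51 -2.33
1.4 7.16 -2.25
1.32 7.8 -2.11
1.24 8.43 -1.92
1.16 9.04 -1.68
1.08 9.63 -1.4
1.0 10.19 -1.07
0.92 10.73 -0.69
0.84 11.24 -0.27
0.76 11.71 0.18
0.68 12.14 0.68
0.6 12.53 1.2
0.52 12.88 1.76
0.44 13.18 2.34
0.36 13.44 2.95
0.28 13.64 3.57
0.2 13.8 4.2
0.12 13.9 4.85
0.15 13.87 4.61
0.1 13.92 5.02
0.05 13.95 5.42
0.0 13.96 5.83
-0.03 13.96 6.08
```

The fingers shut completely, so the bar was missed. I'll use the last view on a composite of all three cameras.

```bash
python3 - <<'E'
from h import *
from plant import ctrl
c=np.zeros((600,800,3),np.uint8)
S=ctrl.snapshot("scene");w=ctrl.snapshot("wrist");t=ctrl.snapshot("top")
for n,s in(("s",S),("w",w),("t",t)): pickle.dump(s,open(n+"8.pkl","wb"))
c[:400,:400]=cv2.resize(S["img"][140:260,300:420],(400,400),interpolation=cv2.INTER_CUBIC)
c[:400,402:]=cv2.resize(w["img"][180:380,220:419],(398,400),interpolation=cv2.INTER_CUBIC)
c[402:600,:396]=cv2.resize(t["img"][190:256,185:317],(396,198),interpolation=cv2.INTER_CUBIC)
cv2.imwrite("pics/c8.png",c[:,:,::-1])
E
```

```text
(no output)
```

View pics/c8.png

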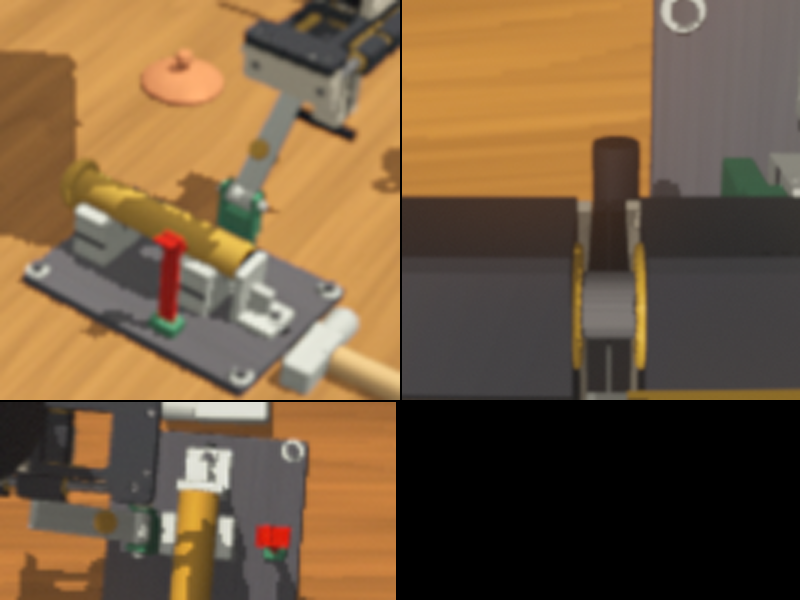

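```bash
python3 - <<'E'
from h import *
f=[.5098,.1096,np.radians(-4.05)]
S=pickle.load(open("s8.pkl","rb"));w=pickle.load(open("w8.pkl","rb"))
hl=lambda a,r,x:[x,.04-r*np.cos(a),.089+r*np.sin(a)]
for a in np.arange(2.2,2.6,.1):
    q=W(f,[hl(a,.082,.116),hl(a,.082,.092),hl(a,.094,.052)])
    print(a.round(2),((proj(S,q)-[300,140])/.3).round().tolist(),((proj(w,q[:1])-[220,180])*2+[402,0]).round().tolist(),q[1])
t=np.array([[.6111,.2017,.1345]]);print("tcp",((proj(S,t)-[300,140])/.3).round(),((proj(w,t)-[220,180])*2+[402,0]).round())
E
```

```text
2.2 [[348.0, 133.0], [323.0, 122.0], [286.0, 90.0]] [[656.0, 151.0]] [0.60780359 0.19113901 0.15529671]
2.3 [[351.0, 135.0], [326.0, 124.0], [290.0, 93.0]] [[628.0, 145.0]] [0.60825402 0.19750063 0.15014783]
2.4 [[354.0, 137.0], [329.0, 126.0], [294.0, 96.0]] [[604.0, 138.0]] [0.60866589 0.20331772 0.14438798]
2.5 [[356.0, 141.0], [331.0, 130.0], [297.0, 100.0]] [[583.0, 130.0]] [0.60903509 0.20853215 0.13807472]
tcp [[329. 138.]] [[609. 203.]]
```

Emit:
send_rows:
  plan:
    - [[0, 0, 0, 0, 0, 0], [0, 0, 0, 0, 0, 0], [0, 0, 0, 0, 0, 0], [0, 0, 0, 0, 0, 0], [0, 0, 0.3, 0, 0, 0], [0, 0, 0.7, 0, 0, 0], [0, 0, 0.7, 0, 0, 0]]
  fingers: 0.5

```text
clock: 17.27
tool_pos: [0.6105, 0.2014, 0.1261]
orientation: [180.0, 0.1, -4.0]
force: [-1.1, 0.2, 0.1]
opening: 0.0405
gripper_force: 0.0
```

Emit:
send_rows:
  plan:
    - [[0, 0, 0, 0, 0, 0], [0, 0, 0, 0, 0, 0], [0, 0, 0, 0, 0, 0], [0, 0, 0, 0, 0, 0], [0, 0, 0, 0, 0, 0], [0, 0, 0, 0, 0, 0], [0, 0, 0, 0, 0, 0]]
  fingers: 0

```text
clock: 17.85
tool_pos: [0.611, 0.2015, 0.1272]
orientation: [180.0, 0.0, -4.0]
force: [0.4, -1.2, -0.7]
opening: 0.0076
gripper_force: 24.9
```

Gripped now: opening 7.6 mm, 25 N. Swinging the strap along its arc.

Emit:
send_rows:
  plan:
    - [[0.42, 0, -0.39, 0, 0, 0]]

```text
clock: 17.93
tool_pos: [0.6142, 0.2016, 0.1307]
orientation: [180.0, 0.1, -4.0]
force: [-0.6, 0.2, -0.6]
opening: 0.0031
gripper_force: 0.0
```

I put 0.42 on x instead of y, and the pads slipped off the bar upward. I'll undo that and take a deeper grip.

Emit:
send_rows:
  plan:
    - [[0, 0, 0, 0, 0, 0], [0, 0, 0, 0, 0, 0], [0, 0, 0, 0, 0, 0], [0, 0, 0, 0, 0, 0], [-0.4, 0, 0.3, 0, 0, 0], [-0.4, 0, 0.7, 0, 0, 0], [-0.4, 0, 1.0, 0, 0, 0], [-0.4, 0, 1.0, 0, 0, 0]]
  fingers: 0.5

```text
clock: 18.6
tool_pos: [0.6106, 0.2014, 0.1201]
orientation: [180.0, 0.1, -4.0]
force: [-0.4, 0.6, -0.0]
opening: 0.043
gripper_force: 0.0
```

Emit:
send_rows:
  plan:
    - [[0, 0, 0, 0, 0, 0], [0, 0, 0, 0, 0, 0], [0, 0, 0, 0, 0, 0], [0, 0, 0, 0, 0, 0], [0, 0, 0, 0, 0, 0], [0, 0, 0, 0, 0, 0], [0, 0, 0, 0, 0, 0]]
  fingers: 0

```text
clock: 19.18
tool_pos: [0.6114, 0.2019, 0.1213]
orientation: [-180.0, -0.0, -4.0]
force: [-1.2, -0.3, 0.4]
opening: 0.011
gripper_force: 30.0
```

Emit:
send_rows:
  plan:
    - [[0, 0.42, -0.39, 0, 0, 0], [0, 0.94, -0.8, 0, 0, 0], [0, 1.48, -1.16, 0, 0, 0], [0, 2.05, -1.48, 0, 0, 0]]

```text
clock: 19.52
tool_pos: [0.6103, 0.1833, 0.1369]
orientation: [-179.8, -0.1, -4.0]
force: [-3.4, 9.5, 3.8]
opening: 0.011
gripper_force: 30.0
```

Emit:
send_rows:
  plan:
    - [[0, 0.6, -0.27, 0, 0, 0], [0, 1.22, -0.5, 0, 0, 0], [0, 1.85, -0.67, 0, 0, 0], [0, 2.49, -0.79, 0, 0, 0]]

```text
clock: 19.85
tool_pos: [0.6091, 0.1592, 0.1473]
orientation: [-179.7, -0.2, -3.9]
force: [-11.0, 11.6, 20.7]
opening: 0.0102
gripper_force: 30.0
```

Emit:
send_rows:
  plan:
    - [[0, -0.1, -0.3, 0, 0, 0], [0, -0.1, -0.3, 0, 0, 0], [0, -0.1, -0.3, 0, 0, 0]]

```text
clock: 20.1
tool_pos: [0.6085, 0.1581, 0.1482]
orientation: [-179.9, -0.1, -4.0]
force: [-5.1, 3.9, 10.3]
opening: 0.0103
gripper_force: 30.3
```

```bash
python3 - <<'E'
from h import *
from plant import ctrl
o=ctrl.get_obs();print({k:o[k] for k in("clock","tool_pos","orientation","force","opening")})
p=inv([.5098,.1096,np.radians(-4.05)],o["tool_pos"])[0];print(p)
for off in(.019,.021,.023): print(off,np.arctan2(p[2]+off-.089,.04-p[1]),np.hypot(p[2]+off-.089,.04-p[1]))
a0=1.82
for a in np.r_[np.arange(1.74,.2,-.08),.2,.15,.1,.05,0,-.03]:
    print(round(a,2),round(100*.082*(np.cos(a)-np.cos(a0)),2),round(-100*.082*(np.sin(a)-np.sin(a0)),2))
E
```

```text
{'clock': 20.1, 'tool_pos': array([0.60854836, 0.15805135, 0.1482096 ]), 'orientation': array([-1.79931745e+02, -8.18880906e-02, -3.97259968e+00]), 'force': array([-5.078316  ,  3.93326335, 10.2987746 ]), 'opening': 0.010261497641739697}
[0.09507979 0.05530465 0.1482096 ]
0.019 1.7640419867441675 0.07969300150657624
0.021 1.7593382475859203 0.08165667702267476
0.023 1.754855520172474 0.08362207433234169
1.74 0.64 -0.14
1.66 1.29 -0.22
1.58 1.95 -0.25
1.5 2.6 -0.23
1.42 3.25 -0.16
1.34 3.9 -0.04
1.26 4.53 0.14
1.18 5.15 0.36
1.1 5.74 0.64
1.02 6.31 0.96
0.94 6.86 1.32
0.86 7.37 1.73
0.78 7.85 2.18
0.7 8.29 2.66
0.62 8.7 3.18
0.54 9.06 3.73
0.46 9.37 4.31
0.38 9.64 4.91
0.3 9.86 5.52
0.22 10.02 6.16
0.2 10.06 6.32
0.15 10.13 6.72
0.1 10.18 7.13
0.05 10.21 7.54
0.0 10.22 7.95
-0.03 10.22 8.19
```

Emit:
send_rows:
  plan:
    - [[0, 0.4, -0.16, 0, 0, 0], [0, 0.78, -0.21, 0, 0, 0], [0, 1.43, -0.24, 0, 0, 0], [0, 2.08, -0.22, 0, 0, 0], [0, 2.73, -0.15, 0, 0, 0], [0, 2.73, -0.15, 0, 0, 0]]

```text
clock: 20.6
tool_pos: [0.6065, 0.129, 0.1501]
orientation: [180.0, -0.1, -4.0]
force: [-5.2, -2.1, 13.1]
opening: 0.0085
gripper_force: 29.4
```

Emit:
send_rows:
  plan:
    - [[0, 0.4, 0.06, 0, 0, 0], [0, 0.8, 0.15, 0, 0, 0], [0, 1.28, 0.3, 0, 0, 0], [0, 1.9, 0.52, 0, 0, 0], [0, 2.49, 0.8, 0, 0, 0], [0, 2.49, 0.8, 0, 0, 0]]

```text
clock: 21.1
tool_pos: [0.6049, 0.1017, 0.1429]
orientation: [179.8, -0.1, -4.0]
force: [-4.5, -10.2, 18.5]
opening: 0.0012
gripper_force: 9.6
```

```bash
cat > st.py <<'E'
from h import *
from plant import ctrl
o=ctrl.get_obs();print({k:o[k] for k in("clock","tool_pos","force","opening")})
p=inv([.5098,.1096,np.radians(-4.05)],o["tool_pos"])[0]
print(p,"angle",np.arctan2(p[2]+.021-.089,.04-p[1]),"r",np.hypot(p[2]+.021-.089,.04-p[1]))
E
python3 st.py
```

```text
{'clock': 21.1, 'tool_pos': array([0.6049277 , 0.10169759, 0.14286903]), 'force': array([ -4.54235654, -10.15140861,  18.52407646]), 'opening': 0.0012321351150638574}
[ 0.09544827 -0.0011641   0.14286903] angle 1.068095364190169 r 0.08543919034331829
```

The fingertips are relieved near the ends, so the bar is slipping out. I'll regrip 9 mm deeper.

Emit:
send_rows:
  plan:
    - [[0, 0, 0, 0, 0, 0], [0, 0, 0, 0, 0, 0], [0, 0, 0, 0, 0, 0], [0, 0, 0, 0, 0, 0], [0, 0, 0.3, 0, 0, 0], [0, 0, 0.6, 0, 0, 0], [0, 0, 0.9, 0, 0, 0], [0, 0, 0.9, 0, 0, 0]]
  fingers: 0.4

```text
clock: 21.77
tool_pos: [0.6039, 0.1052, 0.13]
orientation: [180.0, 0.1, -4.0]
force: [0.0, 0.8, -0.5]
opening: 0.0347
gripper_force: 0.0
```

Emit:
send_rows:
  plan:
    - [[0, 0, 0, 0, 0, 0], [0, 0, 0, 0, 0, 0], [0, 0, 0, 0, 0, 0], [0, 0, 0, 0, 0, 0], [0, 0, 0, 0, 0, 0], [0, 0, 0, 0, 0, 0]]
  fingers: 0

```text
clock: 22.27
tool_pos: [0.6048, 0.1043, 0.1322]
orientation: [179.9, -0.0, -4.0]
force: [-0.5, -4.6, 4.5]
opening: 0.0109
gripper_force: 30.0
```

```bash
python3 st.py; python3 - <<'E'
from h import *
from plant import ctrl
s=ctrl.snapshot("top"); pickle.dump(s,open("t9.pkl","wb"))
f=[.5098,.1096,np.radians(-4.05)]
hl=lambda a,r,x:[x,.04-r*np.cos(a),.089+r*np.sin(a)]
for a in (.7,.9,1.1,1.3):print(a,proj(s,W(f,[hl(a,.094,.052),hl(a,.04,.052)])).round(1).tolist())
# strap grey profile along the line of strap centre seen from above
row=int(proj(s,W(f,[hl(1,.094,.05)]))[0,1]); print(row,[tuple(int(v) for v in s["img"][row,c]) for c in range(228,262)])
E
```

```text
{'clock': 22.2667, 'tool_pos': array([0.60481567, 0.10432369, 0.13218919]), 'force': array([-0.46534188, -4.55259611,  4.4873094 ]), 'opening': 0.010885533936127942}
[0.09515105 0.00144753 0.13218919] angle 1.0299307337628576 r 0.07487686458128631
0.7 [[259.7, 231.6], [243.0, 231.5]]
0.9 [[252.8, 230.6], [240.1, 231.1]]
1.1 [[244.7, 229.7], [236.7, 230.7]]
1.3 [[236.0, 228.8], [233.2, 230.4]]
231 [(121, 119, 111), (124, 114, 93), (123, 98, 59), (121, 91, 39), (124, 92, 39), (125, 92, 37), (125, 92, 36), (123, 93, 40), (120, 98, 65), (113, 107, 95), (111, 111, 104), (111, 111, 105), (112, 112, 105), (112, 112, 106), (114, 114, 107), (117, 118, 110), (115, 116, 108), (113, 113, 106), (119, 117, 107), (132, 107, 69), (138, 103, 43), (140, 104, 41), (137, 102, 39), (131, 98, 38), (124, 93, 36), (118, 87, 34), (109, 82, 34), (101, 75, 30), (93, 74, 41), (108, 101, 88), (126, 125, 117), (143, 143, 135), (200, 200, 188), (209, 210, 196)]
```

Emit:
send_rows:
  plan:
    - [[0, 0.6, 0.3, 0, 0, 0], [0, 1.14, 0.68, 0, 0, 0], [0, 1.64, 1.1, 0, 0, 0], [0, 2.1, 1.56, 0, 0, 0], [0, 2.1, 1.56, 0, 0, 0]]

```text
clock: 22.73
tool_pos: [0.6033, 0.0839, 0.1152]
orientation: [-180.0, -0.0, -4.0]
force: [1.8, -0.5, -0.2]
opening: 0.0108
gripper_force: 30.0
```

```bash
python3 st.py
```

```text
{'clock': 22.7333, 'tool_pos': array([0.60328884, 0.08386726, 0.11520701]), 'force': array([ 1.82263208, -0.49140112, -0.15884851]), 'opening': 0.010821009196814006}
[ 0.09507281 -0.01906565  0.11520701] angle 0.6742709184095007 r 0.07561251327257563
```

Emit:
send_rows:
  plan:
    - [[0, 0.43, 0.5, 0, 0, 0], [0, 0.82, 1.03, 0, 0, 0], [0, 1.16, 1.59, 0, 0, 0], [0, 1.46, 2.17, 0, 0, 0], [0, 1.71, 2.78, 0, 0, 0], [0, 1.71, 2.78, 0, 0, 0]]

```text
clock: 23.23
tool_pos: [0.602, 0.0668, 0.0865]
orientation: [180.0, 0.0, -4.0]
force: [3.2, 2.9, -1.5]
opening: 0.011
gripper_force: 30.0
```

```bash
python3 st.py
```

```text
{'clock': 23.2333, 'tool_pos': array([0.60196681, 0.06683165, 0.08649221]), 'force': array([ 3.23964724,  2.93875585, -1.49086487]), 'opening': 0.010954936445715555}
[ 0.09495725 -0.03615209  0.08649221] angle 0.23822153002923913 r 0.07836518353957078
```

Strap is at about 0.32. I'll release, raise so the relieved tips straddle the bar higher and clear the stop, shut the fingers and press down.

Emit:
send_rows:
  plan:
    - [[0, 0, 0, 0, 0, 0], [0, 0, 0, 0, 0, 0], [0, 0, 0, 0, 0, 0], [0, 0.1, -1, 0, 0, 0], [0, 0.15, -1.9, 0, 0, 0], [0, 0.15, -1.9, 0, 0, 0]]
  fingers: 0.4

```text
clock: 23.73
tool_pos: [0.6033, 0.066, 0.1098]
orientation: [-179.9, -0.2, -4.0]
force: [0.8, 0.8, 0.9]
opening: 0.0347
gripper_force: 0.0
```

Emit:
send_rows:
  plan:
    - [[0, 0, 0, 0, 0, 0], [0, 0, 0, 0, 0, 0], [0, 0, 0, 0, 0, 0], [0, 0, 0, 0, 0, 0], [0, 0, 0, 0, 0, 0], [0, 0, 0, 0, 0, 0]]
  fingers: 0

```text
clock: 24.23
tool_pos: [0.6017, 0.0658, 0.1067]
orientation: [180.0, 0.0, -4.0]
force: [-0.2, 0.3, 0.2]
opening: 0.0025
gripper_force: 0.0
```

Emit:
send_rows:
  plan:
    - [[0, 0, 0.3, 0, 0, 0], [0, 0, 0.6, 0, 0, 0], [0, 0, 0.6, 0, 0, 0]]

```text
clock: 24.48
tool_pos: [0.6014, 0.0657, 0.1001]
orientation: [180.0, 0.1, -4.0]
force: [0.2, -0.2, -0.2]
opening: 0.0011
gripper_force: 0.0
```

```bash
python3 st.py
```

```text
{'clock': 24.4833, 'tool_pos': array([0.60140931, 0.06568144, 0.10011164]), 'force': array([ 0.22403078, -0.15880773, -0.17511414]), 'opening': 0.0010807507879220112}
[ 0.09448238 -0.0373388   0.10011164] angle 0.3935470234883447 r 0.08374035261343891
```

Emit:
send_rows:
  plan:
    - [[0, 0.06, 0.2, 0, 0, 0], [0, 0.12, 0.4, 0, 0, 0], [0, 0.18, 0.6, 0, 0, 0], [0, 0.22, 0.8, 0, 0, 0], [0, 0.26, 1.0, 0, 0, 0], [0, 0.28, 1.2, 0, 0, 0], [0, 0.28, 1.2, 0, 0, 0]]

```text
clock: 25.07
tool_pos: [0.6014, 0.0629, 0.0884]
orientation: [180.0, 0.0, -4.0]
force: [-0.6, 0.6, 0.2]
opening: 0.0008
gripper_force: 0.0
```

```bash
python3 st.py
```

```text
{'clock': 25.0667, 'tool_pos': array([0.60135123, 0.06287826, 0.08841893]), 'force': array([-0.57878366,  0.58839439,  0.23013611]), 'opening': 0.0007503186914368186}
[ 0.09462243 -0.04013908  0.08841893] angle 0.24948530615965675 r 0.08269948204539625
```

Emit:
send_rows:
  plan:
    - [[0, 0.03, 0.15, 0, 0, 0], [0, 0.05, 0.3, 0, 0, 0], [0, 0.07, 0.45, 0, 0, 0], [0, 0.08, 0.6, 0, 0, 0], [0, 0.08, 0.6, 0, 0, 0]]

```text
clock: 25.48
tool_pos: [0.6017, 0.062, 0.0833]
orientation: [180.0, -0.0, -4.0]
force: [-0.1, -0.6, 4.5]
opening: 0.0006
gripper_force: 1.8
```

Emit:
send_rows:
  plan:
    - [[0, 0, 0.1, 0, 0, 0], [0, 0, 0.2, 0, 0, 0], [0, 0, 0.3, 0, 0, 0], [0, 0, 0.3, 0, 0, 0]]

```text
clock: 25.82
tool_pos: [0.6019, 0.0619, 0.0804]
orientation: [180.0, -0.0, -4.0]
force: [-0.5, -2.4, 4.4]
opening: 0.001
gripper_force: 2.2
```

Emit:
send_rows:
  plan:
    - [[0, 0, 0.1, 0, 0, 0], [0, 0, 0.2, 0, 0, 0], [0, 0, 0.2, 0, 0, 0]]

```text
clock: 26.07
tool_pos: [0.6018, 0.0617, 0.0783]
orientation: [180.0, -0.0, -4.0]
force: [-0.3, -3.2, 4.7]
opening: 0.0006
gripper_force: 2.4
```

Emit:
send_rows:
  plan:
    - [[0, 0, 0.1, 0, 0, 0], [0, 0, 0.2, 0, 0, 0], [0, 0, 0.2, 0, 0, 0]]

```text
clock: 26.32
tool_pos: [0.6018, 0.0615, 0.0764]
orientation: [179.9, -0.0, -4.0]
force: [-1.0, -3.8, 5.4]
opening: 0.0005
gripper_force: 2.6
```

Emit:
send_rows:
  plan:
    - [[0, 0, 0.1, 0, 0, 0], [0, 0, 0.2, 0, 0, 0], [0, 0, 0.2, 0, 0, 0]]

```text
clock: 26.57
tool_pos: [0.6018, 0.0613, 0.0744]
orientation: [179.9, -0.0, -4.0]
force: [-0.5, -4.6, 6.6]
opening: 0.0006
gripper_force: 3.0
```

Emit:
send_rows:
  plan:
    - [[0, 0.04, 0.1, 0, 0, 0], [0, 0.04, 0.2, 0, 0, 0], [0, 0.04, 0.2, 0, 0, 0]]

```text
clock: 26.82
tool_pos: [0.6018, 0.0613, 0.0722]
orientation: [180.0, -0.0, -4.0]
force: [0.6, -3.0, 5.6]
opening: 0.0004
gripper_force: 2.3
```

Emit:
send_rows:
  plan:
    - [[0, 0.04, 0.1, 0, 0, 0], [0, 0.04, 0.2, 0, 0, 0], [0, 0.04, 0.2, 0, 0, 0]]

```text
clock: 27.07
tool_pos: [0.6018, 0.0612, 0.0702]
orientation: [180.0, -0.0, -4.0]
force: [-0.4, -3.5, 4.7]
opening: 0.0005
gripper_force: 2.4
```

```bash
python3 - <<'E'
from h import *
from plant import ctrl
s=ctrl.snapshot("scene"); pickle.dump(s,open("s10.pkl","wb"))
f=[.5098,.1096,np.radians(-4.05)]
hl=lambda a,r,x:[x,.04-r*np.cos(a),.089+r*np.sin(a)]
for a in(-.03,0,.05,.1,.2,.3):print(a,proj(s,W(f,[hl(a,.082,.116),hl(a,.094,.063)])).round(1).tolist())
i=s["img"].astype(int); d=i.sum(2)
for c in range(352,376): print(c,d[205:232,c].tolist()) if c%4==0 else 0
m=(i[...,0]>120)&(i[...,1]<60)&(i[...,2]<60); y,x=np.nonzero(m[190:260,330:380]); print("red",x.min()+330,x.max()+330,y.min()+190,y.max()+190)
i0=pickle.load(open("scene0.pkl","rb"))["img"].astype(int);m=(i0[...,0]>120)&(i0[...,1]<60)&(i0[...,2]<60); y,x=np.nonzero(m[190:260,330:380]); print("red0",x.min()+330,x.max()+330,y.min()+190,y.max()+190)
E
```

```text
-0.03 [[375.4, 223.8], [355.9, 217.8]]
0 [[375.5, 223.0], [356.0, 217.0]]
0.05 [[375.7, 221.8], [356.2, 215.6]]
0.1 [[375.9, 220.5], [356.4, 214.1]]
0.2 [[376.5, 217.8], [356.9, 211.0]]
0.3 [[377.2, 215.0], [357.7, 207.8]]
352 [107, 140, 254, 358, 383, 381, 382, 382, 382, 383, 360, 277, 194, 171, 170, 168, 177, 173, 174, 179, 178, 185, 199, 211, 221, 218, 206]
356 [217, 149, 107, 141, 256, 357, 384, 383, 382, 382, 382, 382, 382, 396, 425, 379, 349, 348, 350, 344, 314, 230, 214, 300, 346, 352, 343]
360 [242, 254, 227, 153, 108, 167, 292, 370, 384, 361, 316, 316, 368, 382, 401, 465, 493, 401, 345, 346, 347, 343, 316, 229, 222, 308, 355]
364 [274, 282, 258, 236, 179, 146, 227, 367, 438, 441, 419, 397, 396, 400, 404, 397, 376, 338, 330, 335, 342, 356, 344, 338, 335, 334, 319]
368 [238, 212, 176, 189, 288, 372, 388, 379, 394, 396, 384, 378, 376, 375, 377, 381, 364, 289, 268, 329, 366, 351, 347, 297, 242, 215, 214]
372 [414, 433, 397, 328, 315, 346, 379, 430, 389, 327, 360, 437, 403, 406, 417, 414, 276, 134, 97, 169, 317, 411, 440, 461, 468, 471, 470]
red 348 353 216 235
red0 347 355 210 235
```

Emit:
send_rows:
  plan:
    - [[0, 0.03, 0.05, 0, 0, 0], [0, 0.03, 0.1, 0, 0, 0], [0, 0.03, 0.1, 0, 0, 0]]

```text
clock: 27.37
tool_pos: [0.6019, 0.0612, 0.0697]
orientation: [-180.0, -0.1, -4.0]
force: [-1.9, -1.4, 7.7]
opening: 0.0006
gripper_force: 4.1
```

Emit:
send_rows:
  plan:
    - [[0, 0.0, 0.05, 0, 0, 0], [0, 0.0, 0.1, 0, 0, 0], [0, 0.0, 0.1, 0, 0, 0]]

```text
clock: 27.62
tool_pos: [0.602, 0.0612, 0.0695]
orientation: [-180.0, -0.1, -4.0]
force: [-4.3, -1.6, 14.9]
opening: 0.0006
gripper_force: 7.1
```

```bash
python3 - <<'E'
from h import *
from plant import ctrl
s=ctrl.snapshot("scene");t=ctrl.snapshot("top");w=ctrl.snapshot("wrist")
for n,q in(("s",s),("t",t),("w",w)): pickle.dump(q,open(n+"11.pkl","wb"))
f=[.5098,.1096,np.radians(-4.05)]
hl=lambda a,r,x:[x,.04-r*np.cos(a),.089+r*np.sin(a)]
d=s["img"].astype(int).sum(2)
print([(c,int(d[214:230,c].argmin())+214,int(d[214:230,c].min())) for c in range(366,380)])
for a in(-.03,.05,.1,.2):print(a,[proj(s,W(f,[hl(a,.082,x)]))[0].round(1).tolist() for x in(.105,.110,.116)],"wrist",proj(w,W(f,[hl(a,.082,.116),hl(a,.094,.052)])).round(1).tolist())
g=w["img"].astype(int).sum(2); print([(r,int(np.sum(g[r,290:350]<110))) for r in range(200,290,5)])
E
```

```text
[(366, 223, 307), (367, 223, 272), (368, 229, 237), (369, 229, 256), (370, 223, 212), (371, 223, 132), (372, 223, 94), (373, 223, 109), (374, 223, 108), (375, 223, 155), (376, 223, 315), (377, 229, 343), (378, 229, 350), (379, 229, 387)]
-0.03 [[371.9, 222.0], [373.5, 222.8], [375.4, 223.8]] wrist [[324.1, 254.7], [346.5, 369.6]]
0.05 [[372.1, 220.0], [373.7, 220.8], [375.7, 221.8]] wrist [[324.0, 259.1], [347.3, 378.5]]
0.1 [[372.3, 218.8], [374.0, 219.6], [375.9, 220.5]] wrist [[323.4, 262.1], [347.2, 384.4]]
0.2 [[372.9, 216.1], [374.5, 216.9], [376.5, 217.8]] wrist [[320.5, 268.3], [345.5, 397.0]]
[(200, 0), (205, 0), (210, 0), (215, 0), (220, 0), (225, 0), (230, 0), (235, 0), (240, 0), (245, 0), (250, 0), (255, 0), (260, 0), (265, 0), (270, 0), (275, 0), (280, 0), (285, 0)]
```

Emit:
send_rows:
  plan:
    - [[0, 0.0, 0.05, 0, 0, 0], [0, 0.0, 0.1, 0, 0, 0], [0, 0.0, 0.1, 0, 0, 0]]

```text
clock: 28.02
tool_pos: [0.6021, 0.0612, 0.0693]
orientation: [-180.0, -0.1, -3.9]
force: [-6.3, -1.4, 20.3]
opening: 0.0006
gripper_force: 10.2
```

Emit:
send_rows:
  plan:
    - [[0, 0.0, 0.05, 0, 0, 0], [0, 0.0, 0.1, 0, 0, 0], [0, 0.0, 0.1, 0, 0, 0]]

```text
clock: 28.27
tool_pos: [0.6021, 0.0612, 0.0691]
orientation: [-180.0, -0.1, -3.9]
force: [-9.6, -1.9, 27.0]
opening: 0.0006
gripper_force: 13.3
```

Emit:
send_rows:
  plan:
    - [[0, 0, -0.2, 0, 0, 0], [0, 0, -0.35, 0, 0, 0], [0, 0, -0.4, 0, 0, 0], [0, 0, -0.4, 0, 0, 0]]

```text
clock: 28.6
tool_pos: [0.6018, 0.0612, 0.0702]
orientation: [-180.0, -0.0, -4.0]
force: [0.4, -1.5, 5.8]
opening: 0.0003
gripper_force: 2.9
```

Emit:
send_rows:
  plan:
    - [[0, 0, 0, 0, 0, 0], [0, 0, 0, 0, 0, 0], [0, 0, 0, 0, 0, 0], [0, 0, 0, 0, 0, 0], [0, 0, -1, 0, 0, 0], [0, 0, -3, 0, 0, 0], [0, 0, -6, 0, 0, 0], [0, 0, -10, 0, 0, 0]]
  fingers: 0.4

```text
clock: 29.27
tool_pos: [0.5995, 0.0606, 0.1689]
orientation: [179.9, 0.3, -4.0]
force: [1.8, 0.6, -0.2]
opening: 0.0345
gripper_force: 0.0
```

Emit:
send_rows:
  plan:
    - [[-2, 0, -4, 0, 0, 0], [-5, 0, -6, 0, 0, 0], [-9, 0, -6, 0, 0, 0], [-12, 0, -6, 0, 0, 0], [-12, 0, -6, 0, 0, 0], [-12, 0, -6, 0, 0, 0]]

```text
clock: 29.77
tool_pos: [0.4807, 0.0696, 0.2315]
orientation: [-179.9, -0.1, -3.9]
force: [0.4, 0.1, 0.4]
opening: 0.0353
gripper_force: 0.0
```

```bash
python3 - <<'E'
from h import *
from plant import ctrl
o=ctrl.get_obs();print(o["clock"],o["tool_pos"],o["force"])
s=ctrl.snapshot("scene");t=ctrl.snapshot("top");w=ctrl.snapshot("wrist")
for n,q in(("s",s),("t",t),("w",w)): pickle.dump(q,open(n+"12.pkl","wb"))
f=[.5098,.1096,np.radians(-4.05)]
hl=lambda a,r,x:[x,.04-r*np.cos(a),.089+r*np.sin(a)]
d=s["img"].astype(int).sum(2)
print([(c,int(d[212:230,c].argmin())+212,int(d[212:230,c].min())) for c in range(362,378)])
for a in(-.03,0,.05,.1,.15):print(a,[proj(s,W(f,[hl(a,.082,x)]))[0].round(1).tolist() for x in(.09,.105,.110)],"wrist",proj(w,W(f,[hl(a,.082,.116),hl(a,.082,.065),hl(a,.094,.063),hl(a,.094,.041)])).round(1).tolist())
for n in("scene0","s12"):
    i=pickle.load(open(n+".pkl","rb"))["img"].astype(int);m=(i[...,0]>110)&(i[...,1]<70)&(i[...,2]<70)
    print(n,[(r,(np.nonzero(m[r,335:370])[0]+335).tolist()) for r in range(205,240,2)])
i=w["img"].astype(int);m=(i[...,0]>110)&(i[...,1]<70)&(i[...,2]<70);y,x=np.nonzero(m);print("wrist red",x.min(),x.max(),y.min(),y.max())
m=i.sum(2)<110; print([(r,(np.nonzero(m[r])[0][[0,-1]]).tolist()) for r in range(0,240,8) if m[r].any()])
E
```

```text
29.7667 [0.48068684 0.0695797  0.23148836] [0.35018505 0.08225635 0.41642913]
[(362, 217, 93), (363, 217, 94), (364, 218, 90), (365, 219, 99), (366, 219, 95), (367, 220, 100), (368, 220, 97), (369, 221, 102), (370, 221, 97), (371, 221, 105), (372, 222, 103), (373, 222, 103), (374, 223, 109), (375, 222, 145), (376, 222, 273), (377, 229, 334)]
-0.03 [[367.1, 219.7], [371.9, 222.0], [373.5, 222.8]] wrist [[323.6, 56.7], [323.5, 120.0], [337.4, 122.5], [337.2, 148.5]]
0 [[367.1, 218.9], [371.9, 221.3], [373.6, 222.1]] wrist [[323.7, 56.1], [323.6, 119.9], [337.6, 122.3], [337.4, 148.6]]
0.05 [[367.3, 217.7], [372.1, 220.0], [373.7, 220.8]] wrist [[323.6, 54.9], [323.5, 119.6], [337.7, 122.1], [337.4, 148.7]]
0.1 [[367.5, 216.4], [372.3, 218.8], [374.0, 219.6]] wrist [[323.2, 53.8], [323.1, 119.3], [337.5, 121.8], [337.2, 148.9]]
0.15 [[367.8, 215.1], [372.6, 217.4], [374.2, 218.2]] wrist [[322.5, 52.6], [322.5, 119.1], [337.0, 121.5], [336.8, 149.0]]
scene0 [(205, []), (207, []), (209, []), (211, [347, 348, 349, 350, 351, 352, 353, 354, 355]), (213, [348, 349, 350, 351, 352, 353, 354, 35
[... 245 characters left out ...]
 351, 352]), (229, [348, 349, 350, 351, 352]), (231, [348, 349, 350, 351, 352]), (233, [348, 349, 350, 351, 352]), (235, [350, 351]), (237, []), (239, [])]
s12 [(205, []), (207, []), (209, []), (211, [347, 348, 349, 350, 351]), (213, [348, 349, 350, 351, 352, 353, 354]), (215, [349, 350, 351, 352, 353, 354]), (217, [349, 350, 351, 352, 353]), (219, [349, 350, 351, 352, 353]), (221, [349, 350, 351, 352, 353]), (223, [348, 349, 350, 351, 352, 353]), (225, [348, 349, 350, 351, 352, 353]), (227, [348, 349, 350, 351, 352]), (229, [348, 349, 350, 351, 352]), (231, [347, 348, 349, 350, 351, 352]), (233, [348, 349, 350, 351, 352]), (235, [350, 351]), (237, []), (239, [])]
wrist red 77 367 125 312
[]
```

```bash
python3 - <<'E'
from h import *
f=[.5098,.1096,np.radians(-4.05)]
w=pickle.load(open("w12.pkl","rb"));w6=pickle.load(open("w6.pkl","rb"))
for n,s in(("w6",w6),("w12",w)):
    # first yellow pixel scanning +x along the tube's top line, mapped to fixture x at z=.0766 ; also the flange end
    X=np.arange(.03,.1,.0005); 
    for y in(-.006,0,.006):
        q=proj(s,W(f,[[x,y,.0766] for x in X])).astype(int); c=s["img"][q[:,1],q[:,0]].astype(int)
        k=(c[:,0]-c[:,2])>60; print(n,y,X[k].max() if k.any() else None)
E
```

```text
w6 -0.006 0.08600000000000005
w6 0 0.08550000000000005
w6 0.006 0.08550000000000005
w12 -0.006 0.08550000000000005
w12 0 0.08550000000000005
w12 0.006 0.08550000000000005
```

The tube is still against the stop (end at fixture x = 85.5 to 86 mm in both pictures). The strap is level with the catch upright over it, and the gripper is clear. I'm handing in.

```bash
python3 -c "
from plant import ctrl
print(ctrl.close_job())"
```

```text
the job is handed in; nothing more can be done
None
```

I handed the job in with the tube seated in both V-blocks against the stop, the strap latched under the red catch and the gripper clear; the hand-in returned no verdict, and my last checks were camera measurements.

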